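Move the charged battery from the charger to the stick mixer

ROBOT

A 7-joint arm with a two-finger parallel gripper is mounted at the origin on a cart in front of the work surface, level with it; the furniture and walls round the work are solid. World frame = base frame: x ahead of the robot, y to its left, z up, the work surface at z = 0. Lengths are in m, angles in rad, forces in N, time in s.
With the tool pointing down it reaches from about 0.4 to 0.9 m from the base axis. Payload 5.6 kg.
Tool frame: the origin (TCP) lies at the very end of the fingers, on their centre line; the grasp point (between the pads) lies 19 mm behind it (bot.grip_depth is the distance from the TCP to the grasp point, in m); z points along the fingers, y is the line along which they close (so a half turn about z gives the same grasp; the last joint's range is limited). The gripper opens to 92 mm and grips with 3 to 60 N. Pads are 20 mm wide; open, the fingers measure 128 mm over their backs; the gripper's body (75 mm by 189 mm) begins 69 mm behind the grasp point.
Start: joints at [-1.2, 0.468, -0.012, 1.603, 0.006, 1.071, -0.056], TCP at [0.261, 0.595, 0.188] pointing down, gripper open.
Joint ranges: [-2.53, 2.53], [-0.31, 2.02], [-1.57, 1.55], [0.28, 2.44], [-1.29, 4.43], [0.15, 1.84], [-2.92, 2.92]. Speed limits (rad/s): [2.57, 2.57, 3.14, 3.14, 3.14, 3.14, 3.14].

INTERFACE

Orientations are given as a rotation vector (axis times angle).
In Python, from rig import read_state, eyes, workorder, bot gives the robot as it stands. The module is installed in compiled form; this text tells all that it offers.
- The arm moves only by the tool servo_tool, never from a script. Its argument "commands" is a list of rows, each a list of 3 entries, a list of its own where there are three numbers: the shift along the tool's x, y, z in m, then the turn about the tool's z in units of 6 degrees (1.0 is 6 degrees), then the opening, from -1 (shut) to 1 (fully open). In form: [[[x, y, z], roll, gripper], ...]. A call has exactly 5 rows; each row is the pose to reach, as a shift and turn from the pose commanded when the call began, along the tool's axes at that moment; what a row does not reach only later rows make up. A row lasts 1/8 s, in which the tool goes at most 62.5 mm and 10.7 degrees, less where a joint would pass 70% of its speed; a pose out of reach is approached as far as the arm can. A call with a gripper value outside its range is refused whole. The fingers move at their own pace and stop on an object; "grip_force" is the grip in N (left out, the last holds). Time passes only in rows, so rows that repeat a pose let the fingers close, or fill a call up. It gives the time, the measured TCP pose, the force, the opening and the grip force at its end, in the units of the state.
- read_state(): the state, without advancing time (a new reading comes with each control period).
- eyes.camera(name): name is "side" or "top"; returns the picture (384x512x3 uint8, red, green, blue); there is no depth.
- eyes.calibration(name): a dict with "vertical_fov" (degrees; the focal length in pixels is half the picture's height over the tangent of half this angle, whatever the lens; pixels are square), "cx", "cy" (the principal point, pixels), "R" (3x3) and "t" (3): a world point X has camera coordinates R X + t. Camera axes: x right, y down, z forward; pixel columns grow to the right and rows downward; lengths in m; the calibration is good to about 2 mm. A picture is of the moment at which its call begins. calibration takes no time and is no camera call.
- workorder.sign_off(): hands the job in; it is judged then, once.
The state is a dict: "time_s": time; "joint_positions": joint angles; "dq": joint speeds; "tau": joint torques, N m; "tool_pos": TCP position; "eef_rot": TCP orientation; "wrist_force": force on the tool from outside, world axes, zero at the start; "ft_torque": the same for the moment, N m; "width": finger opening in m; "gripper_force": force on a finger pad.
Only numpy, scipy, OpenCV 4.12 (cv2) and the standard library are available. Lean on these libraries where they do the work, as an engineer would, in place of code of your own. Each camera call takes 0.05 s, during which the arm holds its last target. There are 200 camera calls.

TASK

Take the charged blue battery pack out of the black charger: press the red catch down gently with the fingertips until the pack springs forward, then slide it straight out. Fit it to the white stick mixer by sliding its foot along under the guide lips until the mixer's own catch clicks up behind it, never forcing it, and let go. Leave the jar, the pot and the tin standing where they are.

Things in the scene. Friction and masses are not known exactly. Their poses are not given: they have to be found in the camera images.
- pack: Battery pack, blue with a black foot, 0.15 to 0.4 kg. Origin: centre of its underside; x points to its leading end (the way it slides in), z up. Foot (dovetail plate) 70 long (x) x 52 wide (y) x 8 high, z 0 to 8; then a neck 32 wide, z 8 to 22; then the grip body 66 long x 42 wide, z 22 to 67. Starts latched in the charger.
- pack_grip (a point): Middle of the pack's grip body, 48 mm above the pack's underside. Grip here from above across the 42 mm width (pack y); keep the fingertips at least 22 mm above the pack's underside so that they pass over the rail lips.
- charger: Black charger, fixed, 176 long (x -95 to 81) x 76 wide, rail floor at z = 28, nothing above z = 48. Origin: on the underside, middle of its width. +x is the way a pack slides in; the open end faces -x, to the robot. The floor is open to above (apron) from x = -95 to -29. Axes of all its points are parallel.
- charger_mouth (a point): On the charger's rail floor, where the two lips begin (x = -15 of the charger). The lips run 55 mm on; under them the channel is 56 wide and 11 high, between them a gap of 36; lip tops 16 above the floor. Lead-in ramps and flared walls reach 14 mm before it. A pack whose origin is 50 mm or more before this point is clear and can be lifted.
- charger_home (a point): Where the pack's origin is while latched in the charger (x = 4.5, z = 28). A brass ejector pushes the latched pack towards -x with about 6 N, 2 N at the end of its 15 mm stroke. Hold the catch down about 0.7 s: it pushes the pack out by some 10 to 15 mm, where it stays on the rail. Over 35 N between pack and charger does damage.
- charger_pad (a point): Centre of the top of the charger's red press pad, 28 (x) x 32 (y) mm, at charger x = -37, y = -56, z = 38 (on the right of the apron). It goes straight down with the catch, 6 mm at most, against 1 to 2 N of spring plus up to 8 N of friction while the pack leans on the tooth. Pressed with over 35 N it is damaged.
- charger_catch (a joint): How far the charger's catch is pressed down, m: 0 is up (locked), 0.006 fully down; over 0.004 frees the pack. Its red tooth stands 4 mm above the rail floor at charger x = -43 to -30.5, right behind the latched pack, with a ramp from x = -53. It is held down while the pack lies on it and springs up again afterwards.
- mixer: White stick mixer lying fixed on the worktop, motor barrel at the far (+x) end; housing 176 long (x -95 to 81) x 76 wide, then the barrel, 40. Origin: on the underside, middle of its width. +x is the way the pack slides in, open end to the robot. Same rail as the charger's, same x and y measures, but the floor at z = 36, nothing above z = 67.
- mixer_mouth (a point): On the mixer's rail floor, where the lips begin (x = -15 of the mixer); lips, channel, ramps and apron as on the charger. Set the pack down on the apron with its origin 50 mm or more before this point, in line, then slide it in along +x. Sliding takes roughly 2 to 5 N of friction.
- mixer_home (a point): Nominal place of the pack's origin when latched (mixer x = 4.5, z = 36). Stop, ejector and catch sit on a block clamped up to 14 mm to either side along x (for packs of other lengths), not reported, fixed in use. The ejector adds 2 to 7 N over the last 15 mm. 4.5 mm past home is a hard stop (steep rise in force); on letting go the pack is pushed back against the catch. Over 25 N does damage.
- mixer_catch (a joint): How far the mixer's catch is pressed down, m: 0 is up, 0.006 fully down. Its red tooth (mixer x = -43 to -30.5, shifted with the block by up to 14, 4 mm above the floor, ramp 10 mm before it, spring 1 to 2 N) is held down by the pack's foot as it is set down or slides over it, and springs up (click) behind the pack when home. Red pad at x = -37, y = -56, shifted too.
- spice_jar: Green-lidded spice jar, 46 mm across, 106 high, standing; origin centre of underside. Bystander.
- white_pot: White and grey pot, 69 mm across, 41 high; origin centre of underside. Bystander. Behind it to the left stands a fixed dish rack about 400 mm high (world x over 0.55, y over 0.3 m): keep the arm clear of it.
- tin: Food tin, 76 mm across, 110 high, standing; origin centre of underside. Bystander.
There are look-alikes about, which are no part of the job. There is more than one size of the pack; the job needs the larger.

How it is judged:
On the way, in this order (a step that is already met when the one before it is completed fails the run):
1. the charger's catch is pressed down by the fingers and the pack springs forward at least 4 mm, still in the charger (value of joint charger_catch above 0.003 m and contact force between the fingers and charger above 0.5 N and x of pack in the frame of charger between -0.04 and 0.0005 m).
2. the pack is out of the charger, clear of the lips and lifted ((z of pack in the frame of charger above 0.05 m or horizontal distance between pack and charger above 0.12 m)), for 0.1 s.
3. the pack's foot is under the lips of the mixer's rail and holds its catch down (x of pack in the frame of mixer between -0.035 and 0.003 m and y of pack in the frame of mixer between -0.004 and 0.004 m and z of pack in the frame of mixer between 0.033 and 0.041 m and value of joint mixer_catch above 0.002 m), for 0.05 s.
At the end, for the whole second after the job is handed in: The pack is latched in the mixer: foot on the rail floor and centred within 4 mm, in line within 0.08 rad, origin beyond x = -15 mm in the mixer's frame, the mixer's catch up again behind it and the charger's catch up too (each under 1.5 mm down), pack at rest and let go (x of pack in the frame of mixer above -0.015 m and y of pack in the frame of mixer between -0.004 and 0.004 m and z of pack in the frame of mixer between 0.033 and 0.04 m and angle between the x axis of pack and the x axis of mixer, either way round below 0.08 rad and value of joint each of mixer_catch, charger_catch below 0.0015 m and linear speed of pack below 0.02 m/s); the robot touches nothing.
It fails at once if the pack is forced in or jammed: over 25 N between pack and mixer (contact force between pack and mixer above 25 N).
It fails at once if the pack is torn from the charger: over 35 N between pack and charger (contact force between pack and charger above 35 N).
It fails at once if the charger's catch or case is pressed with over 35 N (contact force between the fingers and charger above 35 N).
It fails at once if jar, pot or tin moved more than 30 mm or tipped over 0.3 rad (distance of any of spice_jar, white_pot, tin from where it was at the start of the episode above 0.03 m or angle between any of spice_jar, white_pot, tin's own z axis and vertical above 0.3 rad).
It also fails if it takes over 62 s, if anything falls off the work surface, if the arm or the gripper's body presses on something with over 40 N, if the wrist force passes 120 N, or if a joint passes its speed limit or range.

## Working session

There is one attempt and no reset: what is moved stays moved. The work goes in short steps, Python scripts to look and compute and a tool call to move; the robot and the scene stay as the last step left them, time stands still between calls to the robot, and variables do not carry over. Pictures are saved under pics/ and viewed, at most 10 in all, crops included, and the job is handed in when it is done.

Besides the shell and the picture viewer there is one more tool, called after "Emit:" in YAML: its name, and indented under it one key for each argument. servo_tool: Moves the arm, as the interface text tells. Its arguments: {"type":"object","properties":{"commands":{"type":"array","items":{"type":"array"}},"grip_force":{"type":"number"}},"required":["commands"]}

```bash
mkdir -p pics
cat > h.py <<'E'
import numpy as np, cv2
from rig import read_state, eyes, workorder, bot
def cal(n):
    c=eyes.calibration(n); f=192/np.tan(np.radians(c["vertical_fov"])/2)
    return f,c["cx"],c["cy"],np.array(c["R"]),np.array(c["t"])
def proj(n,X):
    f,cx,cy,R,t=cal(n); p=np.atleast_2d(X)@R.T+t
    return np.c_[cx+f*p[:,0]/p[:,2],cy+f*p[:,1]/p[:,2]]
def ray(n,uv):
    f,cx,cy,R,t=cal(n); d=R.T@np.array([(uv[0]-cx)/f,(uv[1]-cy)/f,1.]); return -R.T@t,d/np.linalg.norm(d)
def onplane(n,uv,z):
    o,d=ray(n,uv); return o+d*(z-o[2])/d[2]
def tri(n1,a,n2,b):
    o1,d1=ray(n1,a);o2,d2=ray(n2,b)
    s=np.linalg.lstsq(np.c_[d1,-d2],o2-o1,rcond=None)[0]
    p,q=o1+s[0]*d1,o2+s[1]*d2
    return (p+q)/2,np.linalg.norm(p-q)
def snap(n,name):
    im=eyes.camera(n); cv2.imwrite(f"pics/{name}.png",im[:,:,::-1]); return im
E
python3 - <<'E'
from h import *
for n in("top","side"):
    im=snap(n,n+"0"); print(n,eyes.calibration(n), "cam",ray(n,(256,192)))
print(read_state())
E
```

```text
top {'vertical_fov': 51.457698487967306, 'cx': 255.1031215772496, 'cy': 187.26137848924927, 'R': array([[-0.00604871, -0.99996119,  0.0064052 ],
       [-0.99397191,  0.00531104, -0.1095063 ],
       [ 0.10946803, -0.00702896, -0.99396546]]), 't': array([-0.04077095,  0.5428938 ,  1.10195447])} cam (array([ 0.41874579, -0.0359071 ,  1.15501612]), array([ 0.09762581, -0.00921605, -0.99518052]))
side {'vertical_fov': 44.55514292561337, 'cx': 255.85683399505572, 'cy': 184.3337734224915, 'R': array([[ 0.50647288, -0.86224891,  0.00346942],
       [-0.63653238, -0.37659833, -0.67305291],
       [ 0.58164572,  0.33867465, -0.73958619]]), 't': array([-0.28528759,  0.36834659,  0.93092684])} cam (array([-0.16251464, -0.42255153,  0.93740717]), array([ 0.57131189,  0.33220658, -0.75049418]))
{'time_s': 0.1, 'joint_positions': array([-1.20005074,  0.46830102, -0.01160785,  1.60349115,  0.00600176,
        1.07136983, -0.05630403]), 'dq': array([-0.0013993 , -0.00103583,  0.00129088, -0.00315319,  0.00015343,
        0.0005932 , -0.0001427 ]), 'tau': array([ 6.39960163e-04, -5.21645343e+01, -1.27053063e-02, -2.44367713e+01,
       -5.68312348e-02,  1.40717207e-02,  8.13870656e-05]), 'tool_pos': array([0.26117187, 0.59463495, 0.18694461]), 'eef_rot': array([-6.45339293e-01, -3.07438514e+00,  2.38911751e-03]), 'wrist_force': array([-0.12073478,  0.52968572, -1.04563403]), 'ft_torque': array([ 0.0125989 ,  0.08609281, -0.03126899]), 'gripper_force': 0.0, 'width': 0.09162126569387438}
```

View pics/top0.png

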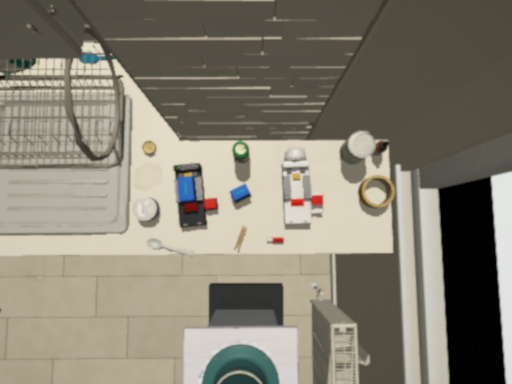

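View pics/side0.png

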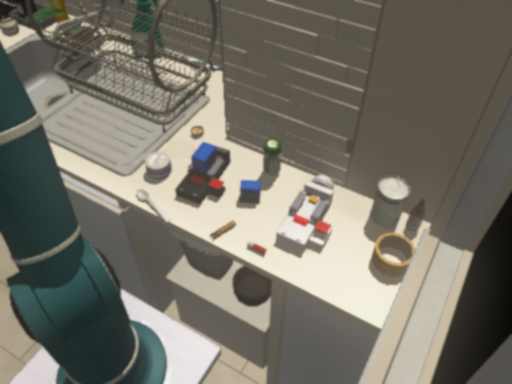

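The blue candidates in the top view are the pack in the black charger at (186,189) and a small loose blue pack at (240,194). The one in the charger is larger and sits latched, so it fits the description. I'll confirm in an enlarged crop.

Run:
```python
from h import *
a=cv2.imread("pics/top0.png");b=cv2.imread("pics/side0.png")
z=lambda im,x,y,w,h,s:cv2.resize(im[y:y+h,x:x+w],None,fx=s,fy=s,interpolation=cv2.INTER_CUBIC)
A=z(a,165,140,170,95,4.7)
B=z(b,165,130,175,125,3.2)
im=np.zeros((600,800,3),np.uint8);
A=z(a,165,140,170,95,4.0);im[:380,:680]=A
cv2.imwrite("pics/c1.png",A)
cv2.imwrite("pics/c2.png",z(b,165,130,175,125,4.5))
```

```text
(no output)
```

View pics/c1.png

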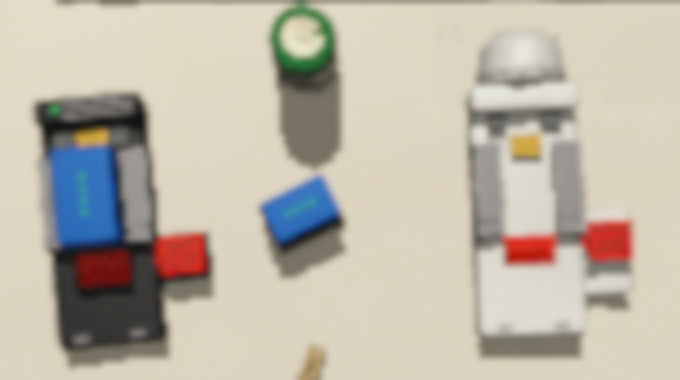

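View pics/c2.png

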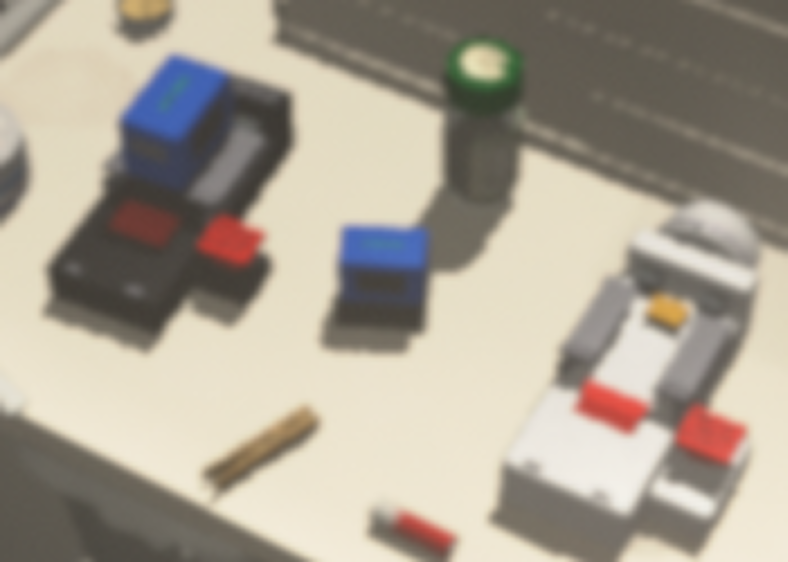

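The crops confirm it: the charger is at crop px (100,220), with the larger blue pack at (85,195) and the pad at (182,256). The loose blue pack at (300,210) is visibly smaller. The mixer is at (528,230), with the lips at (487,190) and (567,190) and its pad at (608,242).

```bash
cat >> h.py <<'E'
def comps(im,name,box,amin=20):
    """connected colour parts inside box (u0,v0,u1,v1): list of (area, centroid, mask)"""
    h=cv2.cvtColor(im,cv2.COLOR_RGB2HSV).astype(int); H,S,V=h[...,0],h[...,1],h[...,2]
    m={"red":((H<8)|(H>172))&(S>150)&(V>150),"blue":(H>100)&(H<125)&(S>130)&(V>120),"gold":(H>12)&(H<28)&(S>120)&(V>100)}[name]
    k=np.zeros(m.shape,np.uint8);u0,v0,u1,v1=box;k[v0:v1,u0:u1]=m[v0:v1,u0:u1]
    n,l,st,c=cv2.connectedComponentsWithStats(k)
    return [(st[i,4],c[i],(l==i).astype(np.uint8)) for i in range(1,n) if st[i,4]>=amin]
E
python3 - <<'E'
from h import *
T=cv2.imread("pics/top0.png")[:,:,::-1].copy();S=cv2.imread("pics/side0.png")[:,:,::-1].copy()
for n,im,box in(("top",T,(160,140,340,235)),("side",S,(165,130,345,260))):
    for c in("red","blue","gold"):
        for a,p,m in comps(im,c,box,6):
            r=cv2.minAreaRect(np.argwhere(m)[:,::-1].astype(np.float32))
            print(n,c,a,p.round(2),np.round(r[1],1),round(r[2],1), onplane(n,p,{'red':.04}.get(c,.09)).round(4))
g=cv2.cvtColor(T,cv2.COLOR_RGB2GRAY)
print("mixer rows");
for v in range(172,226,6): print(v,g[v,276:330].tolist())
print("charger rows")
for v in range(164,228,6): print(v,g[v,170:222].tolist())
E
```

```text
top red 93 [316.54 200.05] [ 8. 11.] 90.0 [ 0.5045 -0.2161  0.04  ]
top red 106 [209.66 203.19] [ 9. 11.] 90.0 [0.4973 0.0838 0.04  ]
top red 59 [297.02 201.93] [ 5.2 12. ] 84.8 [ 0.4995 -0.1612  0.04  ]
top blue 336 [185.73 188.44] [24. 15.] 83.7 [0.5339 0.1429 0.09  ]
top blue 153 [239.37 192.39] [ 9.8 16.1] 63.4 [ 0.5224 -0.0011  0.09  ]
top gold 28 [187.39 173.54] [3. 8.] 90.0 [0.5742 0.1389 0.09  ]
top gold 30 [295.9  176.03] [4. 6.] 90.0 [ 0.5659 -0.1538  0.09  ]
side red 78 [215.64 183.03] [10.3  8. ] 26.6 [0.4941 0.0805 0.04  ]
side red 67 [300.4  219.91] [13.   5.4] 23.2 [ 0.4977 -0.1635  0.04  ]
side red 87 [321.87 226.36] [11.2  8. ] 26.6 [ 0.5064 -0.2166  0.04  ]
side red 16 [259.06 247.75] [8.9 1.3] 26.6 [ 0.3766 -0.1181  0.04  ]
side blue 210 [203.48 151.88] [12. 20.] 36.9 [0.533 0.141 0.09 ]
side blue 116 [250.03 184.74] [16.3  6.8] 4.4 [ 0.4955 -0.0229  0.09  ]
side gold 34 [312.79 198.62] [5. 6.] 90.0 [ 0.5333 -0.1744  0.09  ]
mixer rows
172 [213, 213, 212, 212, 207, 187, 172, 198, 214, 212, 187, 133, 103, 101, 119, 164, 196, 204, 205, 207, 209, 211, 208, 192, 157, 1
[... 4352 characters left out ...]
, 212, 212, 212, 208, 189, 142, 79, 53, 53, 53, 47, 37, 29, 28, 31, 28, 26, 28, 28, 28, 29, 27, 28, 26, 31, 43, 55, 57, 57, 57, 52, 48, 72, 100, 113, 114, 115, 115, 114, 115, 116, 116, 116, 116, 134, 176, 206, 211, 212]
218 [212, 212, 212, 212, 212, 212, 212, 207, 181, 117, 62, 53, 53, 52, 54, 54, 53, 53, 54, 53, 55, 55, 55, 55, 55, 56, 54, 54, 54, 54, 55, 55, 56, 55, 51, 91, 164, 203, 212, 212, 212, 212, 212, 212, 212, 212, 212, 212, 212, 212, 212, 212]
224 [212, 212, 211, 211, 211, 212, 211, 209, 194, 153, 89, 53, 61, 84, 104, 109, 102, 84, 61, 51, 51, 50, 49, 50, 50, 51, 54, 68, 82, 84, 78, 64, 56, 55, 56, 70, 113, 172, 205, 212, 212, 212, 212, 213, 212, 212, 213, 213, 213, 212, 213, 213]
```

```bash
cat >> h.py <<'E'
def edges(im,rows,win,z,rise,n="top"):
    """sub-pixel strongest edge (rise=+1 dark->bright rightward) per row in columns win, cast on plane z; line fit y=a+b*(x-.5)"""
    g=cv2.GaussianBlur(im.mean(2).astype(np.float32),(3,3),0.6); P=[]
    for v in rows:
        lo,hi=win if np.isscalar(win[0]) else win[v-rows[0]]
        d=np.clip(np.diff(g[v,lo:hi+1])*rise,0,None); i=int(d.argmax()); s=slice(max(i-1,0),i+2)
        P.append(onplane(n,(lo+.5+(np.arange(len(d))[s]*d[s]).sum()/d[s].sum(),v),z))
    P=np.array(P); b,a=np.polyfit(P[:,0]-.5,P[:,1],1); r=P[:,1]-a-b*(P[:,0]-.5)
    k=abs(r)<2*r.std()+1e-4; b,a=np.polyfit(P[k,0]-.5,P[k,1],1)
    return a,b,r.std()
E
python3 - <<'E'
from h import *
T=cv2.imread("pics/top0.png")[:,:,::-1].copy();S=cv2.imread("pics/side0.png")[:,:,::-1].copy()
for k,a,b in(("cpad",(209.66,203.19),(215.64,183.03)),("mpad",(316.54,200.05),(321.87,226.36)),("mtooth",(297.02,201.93),(300.4,219.91)),("packtop",(185.73,188.44),(203.48,151.88)),("mgold",(295.9,176.03),(312.79,198.62))):
    p,e=tri("top",a,"side",b); print(k,p.round(4),"gap",e.round(4))
R=lambda a,b:list(range(a,b))
print("mixer lipL in",edges(T,R(181,199),(286,295),.052,1))
print("mixer lipR in",edges(T,R(181,199),(299,307),.052,-1))
print("mixer apronL",edges(T,R(206,220),(283,288),.036,1))
print("mixer apronR",edges(T,R(207,219),(308,313),.036,-1))
print("charger apronL",edges(T,R(205,223),(175,183),.028,-1))
print("charger apronR",edges(T,R(215,223),(202,209),.028,1))
g=[]
print("pack top R", edges(T,R(180,198),(190,197),.095,-1), "L",edges(T,R(180,198),(175,182),.095,-1))
h=cv2.cvtColor(T,cv2.COLOR_RGB2HSV).astype(int)
for v in (182,190,196): print(v,T[v,173:200].tolist()) if 0 else print(v,h[v,173:200,1].tolist())
for u in (183,187): print(u,h[172:206,u].tolist())
E
```

```text
cpad [0.498  0.084  0.0344] gap 0.0008
mpad [ 0.5047 -0.2164  0.0417] gap 0.0014
mtooth [ 0.5001 -0.162   0.0364] gap 0.0011
packtop [0.5344 0.1428 0.0881] gap 0.0011
mgold [ 0.573  -0.1597  0.0412] gap 0.0012
mixer lipL in (np.float64(-0.14294228935674724), np.float64(0.037212456053421425), np.float64(0.0006457288023860208))
mixer lipR in (np.float64(-0.178896208972104), np.float64(0.061058958686263876), np.float64(0.0006798696229238139))
mixer apronL (np.float64(-0.126645729162014), np.float64(0.010324842820748767), np.float64(9.801658003784236e-05))
mixer apronR (np.float64(-0.19853714754038887), np.float64(-0.007114950180908858), np.float64(0.001231017063598274))
charger apronL (np.float64(0.17611434336013962), np.float64(0.1020392478441639), np.float64(0.00046432078607081163))
charger apronR (np.float64(0.10278290006937604), np.float64(0.15515856283888174), np.float64(0.0005358172894682127))
pack top R (np.float64(0.12025105674114443), np.float64(0.11238618020799183), np.float64(0.00029116925070990523)) L (np.float64(0.1676552064625942), np.float64(0.015944891161862425), np.floa
[... 843 characters left out ...]
84], [106, 195, 182], [107, 196, 174], [107, 196, 147], [108, 185, 95], [109, 142, 52], [162, 43, 30], [3, 122, 44], [1, 127, 52]]
187 [[20, 169, 104], [21, 175, 166], [21, 170, 199], [20, 141, 192], [171, 32, 150], [111, 133, 178], [106, 182, 188], [106, 182, 189], [106, 182, 189], [106, 184, 188], [106, 183, 187], [106, 182, 185], [106, 182, 186], [106, 184, 186], [105, 182, 185], [105, 184, 184], [106, 183, 185], [105, 183, 184], [104, 185, 183], [105, 185, 183], [104, 181, 180], [103, 183, 178], [105, 188, 183], [106, 190, 185], [106, 190, 185], [107, 190, 184], [107, 192, 183], [107, 195, 170], [108, 196, 133], [110, 166, 77], [152, 92, 39], [179, 177, 78], [1, 211, 109], [2, 220, 116]]
```

Run:
```python
from h import *
lsd=cv2.createLineSegmentDetector(cv2.LSD_REFINE_ADV)
for n,boxes in(("top",{"mix":(274,140,328,232),"chg":(168,155,222,232)}),("side",{"mix":(272,170,342,255),"chg":(172,138,235,205)})):
    im=cv2.imread(f"pics/{n}0.png",0)
    for k,(u0,v0,u1,v1) in boxes.items():
        c=cv2.resize(im[v0:v1,u0:u1],None,fx=4,fy=4,interpolation=cv2.INTER_CUBIC)
        for s in lsd.detect(c)[0][:,0]:
            a,b=(s[:2]+.5)/4-.5+[u0,v0],(s[2:]+.5)/4-.5+[u0,v0]
            L=np.hypot(*(a-b))
            if L<9: continue
            A,B=[onplane(n,q,.04) for q in(a,b)]; d=B-A; t=np.arctan2(d[1],d[0])
            q=(t+np.pi/4)%(np.pi/2)-np.pi/4
            if abs(q)<.25: print(n,k,"px",a.round(1),b.round(1),"W",A[:2].round(4),B[:2].round(4),"ax","x" if abs(np.cos(t))>.7 else "y","yaw",q.round(3))
```

```text
top mix px [282.  167.1] [308.2 165.8] W [ 0.5985 -0.1202] [ 0.6019 -0.1947] ax y yaw 0.047
top mix px [311.  195.2] [321.9 194.9] W [ 0.5182 -0.2008] [ 0.519  -0.2316] ax y yaw 0.024
top mix px [306.5 159.7] [293.3 161.7] W [ 0.6195 -0.1903] [ 0.614  -0.1526] ax y yaw 0.147
top mix px [290.3 199. ] [303.1 198.5] W [ 0.508  -0.1425] [ 0.5089 -0.1786] ax y yaw 0.026
top mix px [303.1 205.2] [290.6 205.6] W [ 0.4901 -0.1781] [ 0.4892 -0.143 ] ax y yaw 0.026
top mix px [282.5 200.4] [281.9 185.1] W [ 0.504  -0.1203] [ 0.5473 -0.1192] ax x yaw 0.025
top mix px [281.6 185.8] [280.9 164.1] W [ 0.5454 -0.1185] [ 0.6071 -0.1172] ax x yaw 0.021
top mix px [322.3 194.8] [322.2 208.2] W [ 0.5193 -0.2327] [ 0.4815 -0.2316] ax x yaw -0.03
top mix px [293.4 161.3] [283.2 160.7] W [ 0.615 -0.153] [ 0.617  -0.1239] ax y yaw -0.069
top mix px [285.  223.5] [310.4 222.4] W [ 0.4395 -0.1267] [ 0.4419 -0.1974] ax y yaw 0.034
top mix px [311.  212.9] [321.  212.5] W [ 0.4686 -0.1997] [ 0.4695 -0.2278] ax y yaw 0.034
top mix px [309.4 229. ] [284.4 229. ] W [ 0.4239 -0.1944] [ 0.4243 -0.1247] ax y yaw -0.
[... 4461 characters left out ...]
x [206.1 195.3] [200.7 203.1] W [0.4467 0.0778] [0.4185 0.0748] ax x yaw 0.107
side chg px [174.4 189.3] [188.2 171.8] W [0.4222 0.1595] [0.4907 0.1658] ax x yaw 0.092
side chg px [203.1 141.5] [230.1 150.4] W [0.6085 0.1995] [0.6165 0.1143] ax y yaw 0.094
side chg px [234.7 142.7] [224.8 139. ] W [0.6496 0.1201] [0.6484 0.1523] ax y yaw 0.036
side chg px [190.  204.2] [176.4 200.8] W [0.4019 0.0956] [0.3938 0.1316] ax y yaw 0.222
side chg px [190.7 156.3] [202.3 141.6] W [0.5419 0.1944] [0.6068 0.2012] ax x yaw 0.104
side chg px [215.5 160.9] [207.  171.7] W [0.5617 0.1262] [0.5165 0.1228] ax x yaw 0.075
side chg px [212.7 175. ] [222.9 161.2] W [0.5141 0.1031] [0.5709 0.1083] ax x yaw 0.09
```

Run:
```python
from h import *
def pt(k,a,b):
    p,e=tri("top",a,"side",b); print(k,p.round(4),"gap",e.round(4))
pt("mix front mid",(297.7,222.95),(289.9,238.35))
pt("mix front L",(284.9,223.5),(276.5,232.4)); pt("mix front R",(310.4,222.4),(303.3,244.3))
pt("mix rear L",(282,167.1),(304.6,184.3));pt("mix rear R",(308.2,165.8),(331.5,195))
pt("tooth front",(296.8,205.4),(298,223.3)); pt("tooth rear",(296.7,198.75),(302.7,217.1))
pt("pad rear",(316.4,195.05),(325.9,222.7))
print("front z36",onplane("top",(297.7,222.95),.036),onplane("side",(289.9,238.35),.036))
th=.029;c,s=np.cos(th),np.sin(th);R=np.array([[c,-s],[s,c]])
F=onplane("top",(297.7,222.95),.036)[:2]; O=F+R@[.095,0]; print("mixer O",O)
for x in(-.065,-.1,.0045): print("pack at mixer x",x,O+R@[x,0])
for k,uv,z in(("pad",(316.54,200.05),.046),("tooth",(297.02,201.93),.04),("lipmid",(296.7,190),.052),("gold",(295.9,176.03),.046)): print(k,(R.T@(onplane("top",uv,z)[:2]-O)).round(4))
th=.105;c,s=np.cos(th),np.sin(th);R=np.array([[c,-s],[s,c]])
P=onplane("top",(209.66,203.19),.038)[:2];K=onplane("top",(185.73,188.44),.095)[:2]
print("charger O from pad",P-R@[-.037,-.056],"from pack",K-R@[.0045,0],"pad",P,"pack",K)
```

```text
mix front mid [ 0.4414 -0.1638  0.0315] gap 0.0019
mix front L [ 0.4402 -0.128   0.0317] gap 0.0024
mix front R [ 0.4425 -0.1991  0.0315] gap 0.0009
mix rear L [ 0.5983 -0.1216  0.0493] gap 0.0045
mix rear R [ 0.6019 -0.1955  0.0472] gap 0.0043
tooth front [ 0.4902 -0.1612  0.0334] gap 0.0002
tooth rear [ 0.5096 -0.1622  0.0369] gap 0.0033
pad rear [ 0.5199 -0.2183  0.0399] gap 0.005
front z36 [ 0.44082164 -0.16247976  0.036     ] [ 0.43893861 -0.1658502   0.036     ]
mixer O [ 0.53578169 -0.15972514]
pack at mixer x -0.065 [ 0.47080902 -0.16160988]
pack at mixer x -0.1 [ 0.43582374 -0.16262474]
pack at mixer x 0.0045 [ 0.5402798  -0.15959466]
pad [-0.0333 -0.0545]
tooth [-0.0363 -0.0004]
lipmid [-0.0038  0.0003]
gold [0.0363 0.0001]
charger O from pad [0.52840683 0.14355498] from pack [0.52883451 0.14156224] pad [0.49747981 0.08398554] pack [0.53330973 0.14203387]
```

Emit:
servo_tool:
  commands:
    - [[-0.04,-0.036,0],-1,-1]
    - [[-0.08,-0.072,0],-2,-1]
    - [[-0.125,-0.11,0],-3,-1]
    - [[-0.17,-0.15,0],-4,-1]
    - [[-0.212,-0.188,0],-4.93,-1]

```text
time_s: 0.72
tool_pos: [0.3805, 0.3355, 0.1876]
eef_rot: [0.165, -3.137, 0.001]
wrist_force: [-0.2, 0.6, 0.4]
width: 0.0441
gripper_force: 0.0
```

```bash
cat >> h.py <<'E'
from scipy.spatial.transform import Rotation as Ro
MO,MT=np.array([.5358,-.160]),.029; CO,CT=np.array([.5286,.1425]),.105
def w(O,t,x,y,z): return np.r_[O+np.array([[np.cos(t),-np.sin(t)],[np.sin(t),np.cos(t)]])@[x,y],z]
def loc(O,t,p): return np.array([[np.cos(t),np.sin(t)],[-np.sin(t),np.cos(t)]])@(np.asarray(p)[:2]-O)
def plan(X,yaw):
    s=read_state(); R=Ro.from_rotvec(s["eef_rot"]).as_matrix()
    a=np.arctan2(R[1,1],R[0,1])-np.pi/2; d=(yaw-a+np.pi/2)%np.pi-np.pi/2
    print("t",round(s["time_s"],2),"tcp",s["tool_pos"].round(4),"yaw",round(a,4),"tilt",R[:2,2].round(4),"F",s["wrist_force"].round(1),"w",round(s["width"],4),"gf",round(s["gripper_force"],1))
    print("  shift",(R.T@(X-s["tool_pos"])).round(4),"roll",round(-np.degrees(d)/6,3),"q",s["joint_positions"].round(2))
E
python3 -c "
from h import *
plan(w(CO,CT,-.037,-.059,.15),CT)"
```

```text
t 0.72 tcp [0.3805 0.3355 0.1876] yaw 0.1053 tilt [-0.0001 -0.0004] F [-0.2  0.6  0.4] w 0.0441 gf 0.0
  shift [-0.09   -0.2665  0.0377] roll 0.003 q [-0.77  0.23 -0.03  1.95  0.01  0.97  0.88]
```

Emit:
servo_tool:
  commands:
    - [[-0.018,-0.053,0.0],0,-1]
    - [[-0.036,-0.107,0],0,-1]
    - [[-0.054,-0.16,0],0,-1]
    - [[-0.072,-0.213,0.02],0,-1]
    - [[-0.09,-0.2665,0.0377],0,-1]

```text
time_s: 1.35
tool_pos: [0.4972, 0.0803, 0.1497]
eef_rot: [-0.161, 3.137, 0.0]
wrist_force: [1.1, 0.2, -0.0]
width: 0.0006
gripper_force: 0.0
```

Emit:
servo_tool:
  commands:
    - [[0,0,0.03],0,-1]
    - [[0,0,0.06],0,-1]
    - [[0,0,0.09],0,-1]
    - [[0,0,0.1],0,-1]
    - [[0,0,0.1],0,-1]

```text
time_s: 1.98
tool_pos: [0.4964, 0.0818, 0.0498]
eef_rot: [0.161, -3.136, 0.0]
wrist_force: [-0.8, 0.2, -0.1]
width: 0.0007
gripper_force: 0.0
```

Run:
```python
from h import *
a=snap("top","t1");b=snap("side","s1")
plan(w(CO,CT,-.037,-.059,.036),CT)
z=lambda im,x,y,w,h,s:cv2.resize(im[y:y+h,x:x+w,::-1],None,fx=s,fy=s,interpolation=cv2.INTER_CUBIC)
cv2.imwrite("pics/p1.png",np.hstack([z(a,150,140,95,110,4),z(b,165,110,95,110,4)]))
```

```text
t 2.08 tcp [0.4974 0.082  0.051 ] yaw 0.1025 tilt [0.0016 0.0004] F [0.7 0.3 0.7] w 0.0004 gf 0.0
  shift [-0.0003 -0.0021  0.015 ] roll -0.024 q [-0.34  0.42  0.14  2.07 -0.09  0.66  1.53]
```

View pics/p1.png

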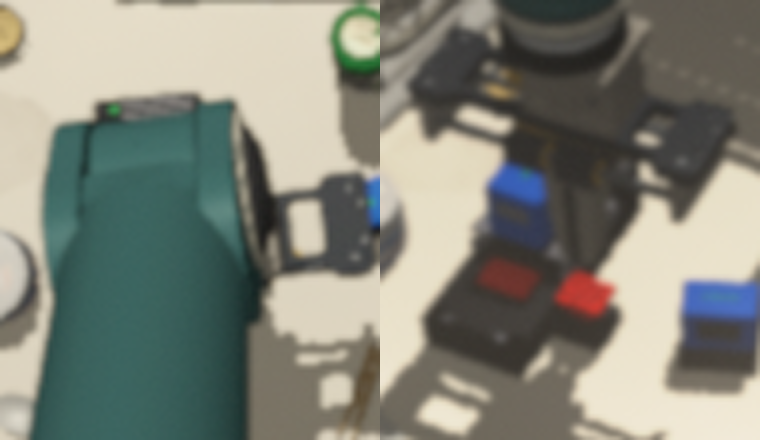

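The side view shows the closed fingertips at crop (590,275), just above the red pad. The pack is still latched. Pressing gently.

Emit:
servo_tool:
  commands:
    - [[0,-0.001,0.008],0,-1]
    - [[0,-0.001,0.011],0,-1]
    - [[0,-0.001,0.013],0,-1]
    - [[0,-0.001,0.014],0,-1]
    - [[0,-0.001,0.015],0,-1]

```text
time_s: 2.7
tool_pos: [0.4968, 0.0809, 0.0351]
eef_rot: [-0.161, 3.137, 0.0]
wrist_force: [-0.3, -0.3, 0.1]
width: 0.0007
gripper_force: 0.0
```

Run:
```python
from h import *
plan(w(CO,CT,-.037,-.059,.036),CT)
im=snap("side","s2")
for a,p,m in comps(im,"blue",(165,100,240,200)): print(a,p)
print(comps(cv2.imread("pics/s1.png")[:,:,::-1].copy(),"blue",(165,100,240,200))[0][:2],proj("side",read_state()["tool_pos"]))
```

```text
t 2.7 tcp [0.4968 0.0809 0.0351] yaw 0.1025 tilt [0.0001 0.    ] F [-0.3 -0.3  0.1] w 0.0007 gf 0.0
  shift [-0.0011 -0.0011 -0.0009] roll -0.024 q [-0.34  0.45  0.13  2.08 -0.1   0.62  1.54]
48 [198.375 157.125]
(np.int32(89), array([199.5505618 , 155.86516854])) [[216.21302495 183.63096943]]
```

Emit:
servo_tool:
  commands:
    - [[0,0,0.001],0,-1]
    - [[0,0,0.002],0,-1]
    - [[0,0,0.002],0,-1]
    - [[0,0,0.003],0,-1]
    - [[0,0,0.003],0,-1]

```text
time_s: 3.38
tool_pos: [0.4967, 0.0808, 0.032]
eef_rot: [0.161, -3.137, 0.0]
wrist_force: [-1.1, 0.2, 0.6]
width: 0.0006
gripper_force: 0.0
```

Run:
```python
from h import *
b=snap("side","s3"); plan(w(CO,CT,-.037,-.059,.036),CT)
z=lambda im,x,y,w,h,s:cv2.resize(im[y:y+h,x:x+w,::-1],None,fx=s,fy=s,interpolation=cv2.INTER_CUBIC)
o=cv2.imread("pics/s1.png")[:,:,::-1]
cv2.imwrite("pics/p2.png",np.hstack([z(o,175,140,65,70,6),z(b,175,140,65,70,6)]))
```

```text
t 3.42 tcp [0.4967 0.0808 0.0321] yaw 0.1023 tilt [-0.0001 -0.    ] F [-0.4 -0.5  0.4] w 0.0006 gf 0.0
  shift [-0.0012 -0.001  -0.0039] roll -0.025 q [-0.34  0.45  0.13  2.08 -0.1   0.62  1.54]
```

View pics/p2.png

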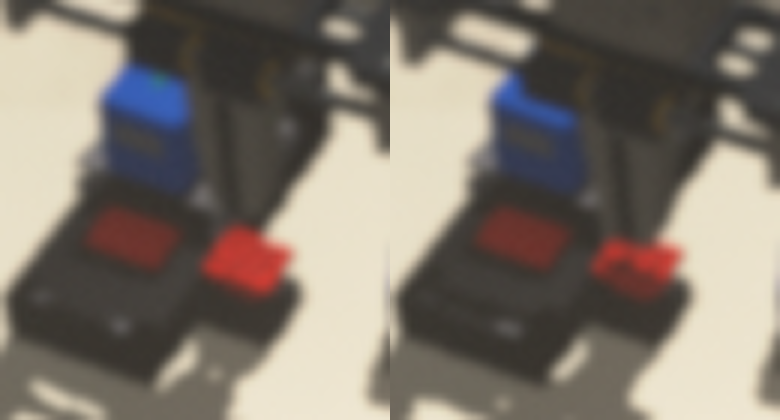

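Right crop: the fingertips end at about (620,245) over the pad's rear edge, with their shadow on the pad front and no contact yet. I'll go on down in small steps, watching the force.

Emit:
servo_tool:
  commands:
    - [[0,0,0.0005],0,-1]
    - [[0,0,0.001],0,-1]
    - [[0,0,0.0015],0,-1]
    - [[0,0,0.002],0,-1]
    - [[0,0,0.002],0,-1]

```text
time_s: 4.05
tool_pos: [0.4967, 0.0808, 0.03]
eef_rot: [0.161, -3.137, 0.0]
wrist_force: [-0.2, -0.0, 0.5]
width: 0.0004
gripper_force: 0.0
```

Run:
```python
from h import *
s=read_state();print(s["tool_pos"],s["wrist_force"],s["tau"].round(2))
b=snap("side","s4")
for f in("s1","s2","s3","s4"):
    im=cv2.imread(f"pics/{f}.png")[:,:,::-1].copy()
    print(f,[(a,p.round(1)) for a,p,m in comps(im,"red",(200,165,235,200),4)])
    h=im[170:196,208:226].mean(2).astype(int)
for v in range(172,194): print(v,b[v,204:226].astype(int).tolist() if 0 else [f"{x[0]}/{x[1]}" for x in b[v,206:225:2]])
```

```text
[0.49674043 0.08083575 0.03003658] [-0.21660686 -0.04007463  0.50664388] [ 0.000e+00 -4.261e+01  1.560e+00 -1.582e+01  1.000e-02  7.000e-02
  0.000e+00]
s1 [(np.int32(78), array([215.7, 183. ]))]
s2 [(np.int32(43), array([216.4, 182.5]))]
s3 [(np.int32(30), array([217. , 182.6]))]
s4 [(np.int32(5), array([211.8, 181.6])), (np.int32(15), array([219.3, 182.9]))]
172 ['69/67', '94/91', '81/77', '65/61', '60/56', '75/70', '77/73', '73/69', '112/105', '212/200']
173 ['74/71', '97/94', '81/78', '66/63', '59/56', '75/70', '76/71', '74/69', '135/127', '223/213']
174 ['66/63', '82/78', '77/73', '66/63', '59/56', '74/70', '77/72', '76/71', '158/149', '227/220']
175 ['56/53', '64/60', '73/70', '68/64', '59/56', '73/69', '77/72', '81/77', '181/172', '230/222']
176 ['54/50', '57/53', '70/66', '67/63', '59/56', '73/69', '76/71', '89/83', '193/182', '231/223']
177 ['55/50', '55/51', '69/65', '69/64', '59/55', '73/68', '77/72', '104/97', '204/193', '231/223']
178 ['57/50', '54/51', '71/64', '74/66', '61/56', '72/67', '81/74', '136/124', '218/204', '232/224']
179 ['57/52', '55/51', '77/62', '92/63', 
[... 773 characters left out ...]
01', '178/168']
187 ['66/62', '60/54', '67/52', '86/52', '100/52', '103/53', '104/53', '106/59', '91/76', '139/131']
188 ['62/58', '58/54', '59/53', '73/54', '88/52', '96/52', '100/55', '86/59', '71/65', '115/108']
189 ['60/56', '57/53', '57/52', '62/53', '72/53', '85/53', '85/54', '70/55', '65/60', '111/103']
190 ['57/54', '58/55', '56/53', '59/53', '61/52', '69/53', '68/53', '60/53', '62/58', '123/115']
191 ['58/54', '58/53', '57/53', '57/53', '57/52', '60/54', '59/53', '59/54', '67/63', '153/144']
192 ['58/55', '59/56', '58/54', '58/53', '58/54', '58/53', '59/55', '60/56', '79/74', '186/175']
193 ['59/54', '69/64', '64/60', '59/55', '59/55', '59/55', '59/55', '62/57', '103/96', '208/196']
```

Emit:
servo_tool:
  commands:
    - [[0,0,0.001],0,-1]
    - [[0,0,0.0015],0,-1]
    - [[0,0,0.002],0,-1]
    - [[0,0,0.0025],0,-1]
    - [[0,0,0.003],0,-1]

```text
time_s: 4.72
tool_pos: [0.4968, 0.0808, 0.0271]
eef_rot: [-0.161, 3.137, 0.0]
wrist_force: [0.3, -0.8, 0.4]
width: 0.0003
gripper_force: 0.0
```

Run:
```python
from h import *
b=snap("side","s5"); t=snap("top","t5"); o=cv2.imread("pics/side0.png")[:,:,::-1]; s1=cv2.imread("pics/s1.png")[:,:,::-1]; s3=cv2.imread("pics/s3.png")[:,:,::-1]
z=lambda im,x,y,w,h,s:cv2.resize(im[y:y+h,x:x+w,::-1],None,fx=s,fy=s,interpolation=cv2.INTER_CUBIC)
cv2.imwrite("pics/p3.png",np.hstack([z(q,195,160,36,40,11) for q in(o,b)]))
rf=lambda q,u:(q[:,u,0].astype(int)-q[:,u,1])[174:192].tolist()
for u in(212,215,218): 
  for n,q in(("o",o),("s1",s1),("s3",s3),("s5",b)): print(u,n,rf(q,u))
p=read_state()["tool_pos"]; print(p,proj("side",p),proj("side",p+[-.01,0,0]))
```

```text
212 o [4, 4, 5, 16, 43, 76, 102, 116, 121, 117, 120, 113, 79, 41, 18, 8, 5, 4]
212 s1 [4, 3, 6, 19, 48, 84, 112, 128, 132, 128, 126, 114, 78, 40, 20, 9, 4, 4]
212 s3 [4, 4, 4, 6, 11, 36, 79, 114, 115, 82, 55, 51, 46, 34, 21, 9, 4, 5]
212 s5 [3, 4, 3, 4, 5, 18, 50, 83, 90, 68, 51, 49, 46, 33, 20, 10, 6, 4]
215 o [3, 5, 11, 37, 80, 108, 113, 118, 117, 114, 113, 123, 117, 85, 47, 24, 10, 5]
215 s1 [5, 5, 12, 43, 89, 119, 123, 129, 128, 126, 125, 129, 120, 85, 47, 26, 13, 6]
215 s3 [4, 4, 5, 5, 5, 17, 49, 83, 99, 90, 71, 55, 52, 49, 41, 26, 12, 6]
215 s5 [3, 3, 4, 3, 4, 5, 8, 18, 35, 48, 54, 51, 51, 48, 41, 26, 12, 6]
218 o [4, 4, 5, 13, 36, 71, 99, 109, 115, 115, 112, 118, 129, 119, 81, 38, 14, 6]
218 s1 [4, 4, 6, 13, 38, 76, 106, 119, 127, 126, 125, 129, 140, 128, 88, 43, 16, 6]
218 s3 [4, 4, 5, 6, 7, 19, 45, 87, 121, 123, 110, 83, 60, 52, 46, 32, 15, 6]
218 s5 [4, 5, 6, 4, 5, 8, 17, 37, 65, 83, 79, 60, 51, 51, 46, 32, 15, 6]
[0.49673898 0.08080554 0.02703922] [[216.41365739 185.68035811]] [[214.28243216 188.12921625]]
```

View pics/p3.png

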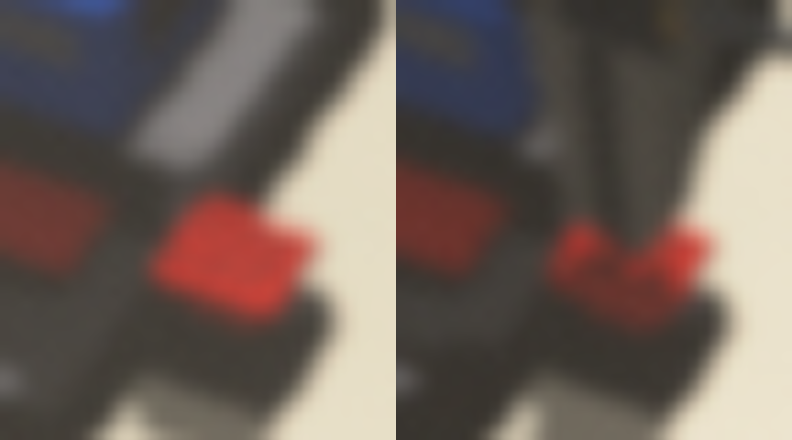

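Right crop: the fingertip ends at (630,250), over the pad centre and still just above it, with its shadow closing up. Keep descending.

Emit:
servo_tool:
  commands:
    - [[0,0,0.001],0,-1]
    - [[0,0,0.0015],0,-1]
    - [[0,0,0.002],0,-1]
    - [[0,0,0.0025],0,-1]
    - [[0,0,0.003],0,-1]

```text
time_s: 5.45
tool_pos: [0.4968, 0.0808, 0.0241]
eef_rot: [-0.161, 3.137, 0.0]
wrist_force: [0.1, -0.6, -0.1]
width: 0.0006
gripper_force: 0.0
```

Emit:
servo_tool:
  commands:
    - [[0,0,0.001],0,-1]
    - [[0,0,0.0015],0,-1]
    - [[0,0,0.002],0,-1]
    - [[0,0,0.0025],0,-1]
    - [[0,0,0.003],0,-1]

```text
time_s: 6.08
tool_pos: [0.4968, 0.0808, 0.0211]
eef_rot: [-0.161, 3.137, 0.0]
wrist_force: [0.3, -0.7, -0.2]
width: 0.0006
gripper_force: 0.0
```

Run:
```python
from h import *
b=snap("side","s6"); o=cv2.imread("pics/s5.png")[:,:,::-1]
z=lambda im,x,y,w,h,s:cv2.resize(im[y:y+h,x:x+w,::-1],None,fx=s,fy=s,interpolation=cv2.INTER_CUBIC)
cv2.imwrite("pics/p4.png",np.hstack([z(q,195,150,36,50,11) for q in(o,b)]))
p=read_state()["tool_pos"]; print(p,read_state()["wrist_force"],proj("side",p))
```

```text
[0.49675563 0.08083134 0.02102582] [-0.29143823  0.32859955  0.05416662] [[216.54347736 187.20778956]]
```

View pics/p4.png

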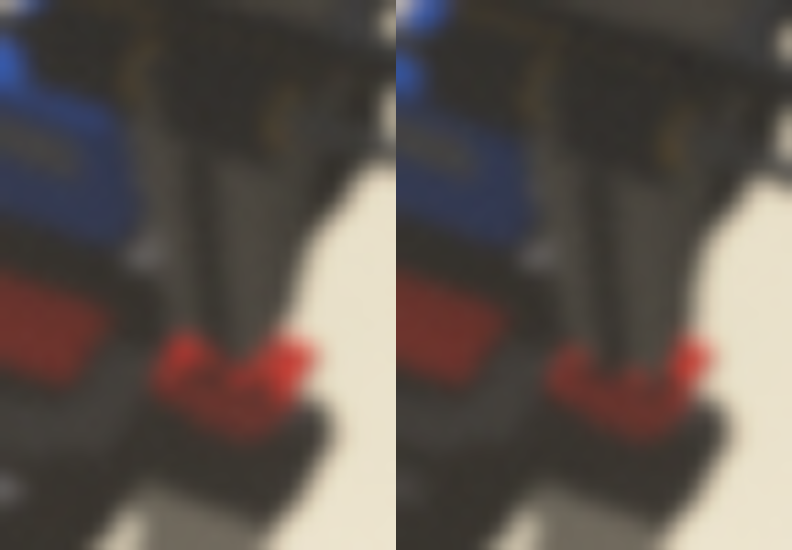

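The tip is now at (630,375) in the right crop, almost on the pad and still free. Continue.

Emit:
servo_tool:
  commands:
    - [[0,0,0.001],0,-1]
    - [[0,0,0.0015],0,-1]
    - [[0,0,0.002],0,-1]
    - [[0,0,0.0025],0,-1]
    - [[0,0,0.003],0,-1]

```text
time_s: 6.75
tool_pos: [0.4967, 0.0809, 0.0181]
eef_rot: [0.161, -3.137, -0.0]
wrist_force: [0.1, 1.1, -0.5]
width: 0.0005
gripper_force: 0.0
```

Emit:
servo_tool:
  commands:
    - [[0,0,0.001],0,-1]
    - [[0,0,0.0015],0,-1]
    - [[0,0,0.002],0,-1]
    - [[0,0,0.0025],0,-1]
    - [[0,0,0.003],0,-1]

```text
time_s: 7.38
tool_pos: [0.4968, 0.0808, 0.0151]
eef_rot: [0.161, -3.137, 0.0]
wrist_force: [-0.6, -0.2, 0.5]
width: 0.0006
gripper_force: 0.0
```

Run:
```python
from h import *
b=snap("side","s7"); I={n:cv2.imread(f"pics/{n}.png")[:,:,::-1].astype(int) for n in("side0","s1","s3","s5","s6","s7")}
for n,q in I.items():
    d=q[...,0]-q[...,1]
    print(n,"u215",d[178:194,215].tolist(),"front-edge u210",d[182:192,210].tolist(),"u220",d[182:194,220].tolist())
for n,q in I.items(): print(n,"blue G-R front u198",(q[...,2]-q[...,0])[148:176,196].tolist())
s=read_state();print(s["tau"].round(2),s["ft_torque"].round(2))
```

```text
side0 u215 [80, 108, 113, 118, 117, 114, 113, 123, 117, 85, 47, 24, 10, 5, 5, 4] front-edge u210 [79, 99, 109, 87, 46, 16, 6, 5, 4, 4] u220 [111, 117, 118, 118, 108, 83, 47, 19, 7, 5, 5, 6]
s1 u215 [89, 119, 123, 129, 128, 126, 125, 129, 120, 85, 47, 26, 13, 6, 6, 4] front-edge u210 [89, 109, 119, 94, 51, 18, 7, 5, 5, 4] u220 [121, 127, 128, 129, 118, 90, 52, 21, 8, 4, 4, 5]
s3 u215 [5, 17, 49, 83, 99, 90, 71, 55, 52, 49, 41, 26, 12, 6, 5, 4] front-edge u210 [82, 87, 83, 63, 36, 15, 6, 4, 4, 5] u220 [120, 128, 123, 113, 84, 50, 28, 16, 7, 6, 5, 4]
s5 u215 [4, 5, 8, 18, 35, 48, 54, 51, 51, 48, 41, 26, 12, 6, 4, 4] front-edge u210 [78, 77, 65, 53, 33, 15, 6, 4, 4, 4] u220 [112, 121, 114, 97, 74, 48, 27, 14, 6, 6, 4, 5]
s6 u215 [4, 4, 4, 5, 10, 22, 38, 48, 51, 49, 40, 26, 12, 5, 5, 4] front-edge u210 [50, 56, 58, 50, 33, 15, 7, 4, 3, 4] u220 [74, 88, 77, 65, 60, 46, 27, 15, 6, 6, 5, 4]
s7 u215 [2, 3, 4, 3, 3, 6, 12, 27, 45, 50, 40, 26, 12, 4, 4, 5] front-edge u210 [25, 44, 56, 50, 33, 15, 7, 4, 4, 4] u220 [36, 46, 47, 45, 41, 35, 26, 15, 8, 4, 4, 4]
side0 blue G-R front u198 [-16, 9, 44
[... 193 characters left out ...]
2, 1, 12, 22, 27, 28, 23, 11, 0, -7, -9, -11, -21, -38]
s3 blue G-R front u198 [-28, -18, -8, 10, 37, 65, 78, 86, 94, 96, 78, 48, 23, 7, -3, 1, 13, 23, 28, 28, 23, 13, 1, -7, -10, -11, -19, -38]
s5 blue G-R front u198 [-16, 2, 18, 14, 7, 27, 56, 76, 81, 75, 62, 45, 24, 7, -1, 1, 12, 23, 28, 29, 25, 13, 0, -6, -9, -11, -22, -38]
s6 blue G-R front u198 [0, 18, 45, 63, 50, 21, 16, 44, 68, 68, 51, 32, 20, 7, -1, 0, 12, 24, 29, 29, 24, 13, 0, -7, -8, -10, -21, -39]
s7 blue G-R front u198 [-1, 14, 45, 80, 99, 83, 42, 11, 11, 23, 30, 26, 15, 3, -2, 1, 12, 24, 28, 29, 25, 14, 0, -6, -8, -11, -21, -37]
[ 1.000e-02 -4.354e+01  1.600e+00 -1.513e+01  1.000e-02  7.000e-02
  0.000e+00] [ 0.04 -0.01  0.01]
```

Emit:
servo_tool:
  commands:
    - [[0,0,0.001],0,-1]
    - [[0,0,0.0015],0,-1]
    - [[0,0,0.002],0,-1]
    - [[0,0,0.0025],0,-1]
    - [[0,0,0.003],0,-1]

```text
time_s: 8.05
tool_pos: [0.4968, 0.0809, 0.0121]
eef_rot: [-0.161, 3.137, 0.0]
wrist_force: [-0.1, -0.1, -0.2]
width: 0.0
gripper_force: 0.0
```

Emit:
servo_tool:
  commands:
    - [[0,0,-0.03],0,-1]
    - [[0,0,-0.06],1.7,-1]
    - [[0.02,-0.035,-0.06],3.4,-1]
    - [[0.04,-0.065,-0.06],5.1,-1]
    - [[0.057,-0.095,-0.06],6.8,-1]

```text
time_s: 8.68
tool_pos: [0.4492, -0.0203, 0.0723]
eef_rot: [0.951, 2.994, 0.001]
wrist_force: [1.5, -1.2, -0.0]
width: 0.0004
gripper_force: 0.0
```

Emit:
servo_tool:
  commands:
    - [[0,0,0],1.7,-1]
    - [[0,0,0],3.4,-1]
    - [[0,0,0],5.1,-1]
    - [[0,0,0],6.8,-1]
    - [[0,0,0],8.2,-1]

```text
time_s: 9.3
tool_pos: [0.4498, -0.0194, 0.0721]
eef_rot: [2.111, 2.327, 0.0]
wrist_force: [-0.8, -0.2, 0.3]
width: 0.0005
gripper_force: 0.0
```

```bash
cat > tip.py <<'E'
from h import *
import sys
im=snap("side",sys.argv[1]); snap("top",sys.argv[1]+"t"); s=read_state(); p=s["tool_pos"]; R=Ro.from_rotvec(s["eef_rot"]).as_matrix()
print("tcp",p.round(4),"w",s["width"],"proj",proj("side",p)[0].round(1))
u,v=proj("side",p)[0].astype(int)
dark=(im.max(2)<115)
for r in range(v-34,v+10,2): print(r,"".join("#" if d else "." for d in dark[r,u-40:u+40]))
for k in(10,-10):
    for q in(46,-46,0): print("edge x",k,"y",q,proj("side",p+R@[k/1e3,q/1e3,0])[0].round(1)-[u-40,0])
E
python3 tip.py f1
```

```text
tcp [ 0.4498 -0.0194  0.0721] w 0.00024974762026818017 proj [239.1 201.2]
167 #############.....####################################...........###############
169 ############.....###################################.............###############
171 ##########....#####################################..............##############.
173 #########################.########################..............###############.
175 #################################################..............###############..
177 ################################################..............##############....
179 ###############################################..............##############.....
181 ##############################################................###########.......
183 ###############################################...............##########........
185 ##############################################...............##########.........
187 ##############################################...............#######............
189 #################################################...........##..................
191 ##
[... 320 characters left out ...]
.............
199 #####...................................####################....................
201 ###.....................................####################....................
203 ##......................................##################......................
205 ................................................................................
207 ................................................................................
209 ................................................................................
edge x 10 y 46 [ 44.6 187.1]
edge x 10 y -46 [ 27.8 213.4]
edge x 10 y 0 [ 36.4 199.9]
edge x -10 y 46 [ 51.9 189.6]
edge x -10 y -46 [ 35.4 216.2]
edge x -10 y 0 [ 43.8 202.6]
```

Emit:
servo_tool:
  commands:
    - [[0.02,0,-0.03],0,-0.08]
    - [[0.04,0,-0.06],0,-0.08]
    - [[0.04,0,-0.06],0,-0.08]
    - [[0.04,0,-0.06],0,-0.08]
    - [[0.04,0,-0.06],0,-0.08]

```text
time_s: 10.02
tool_pos: [0.445, 0.0195, 0.1312]
eef_rot: [-2.105, -2.331, 0.003]
wrist_force: [0.6, -0.0, -0.1]
width: 0.0423
gripper_force: 0.0
```

```bash
python3 tip.py f2
python3 - <<'E'
from h import *
im=cv2.imread("pics/f2.png"); t=cv2.imread("pics/f2t.png")
z=lambda im,x,y,w,h,s:cv2.resize(im[y:y+h,x:x+w],None,fx=s,fy=s,interpolation=cv2.INTER_CUBIC)
p=read_state()["tool_pos"];print(proj("top",p))
for n,i in(("side",im),("top",t)):
    for q in proj(n,p): cv2.circle(i,(int(q[0]*16+8),int(q[1]*16+8)),12,(0,0,255),-1,cv2.LINE_AA,4)
cv2.imwrite("pics/p5.png",np.hstack([z(im,165,90,130,140,4),z(t,170,140,70,140,4)]))
E
```

```text
tcp [0.4452 0.0195 0.1314] w 0.04234566950655201 proj [223.4 179.7]
145 ..............####################################...........###.........#######
147 ........##########################################................###.........##
149 ......############################################.....................###......
151 .....#############################################..........................####
153 ....##############################################..............................
155 ....##############################################..............................
157 ....##############################################..............................
159 .....#############################################..............................
161 .......###########################################..............................
163 .......##########################################...............................
165 .......##########################################...............................
167 .......####################################.....................................
169 ......##
[... 344 characters left out ...]
###########################.........................................
179 .############################..########.........................................
181 ###########################...................................................#.
183 ##########################....................................................#.
185 ##########################....................................................#.
187 ##############################.........##....................................##.
edge x 10 y 46 [ 45.4 165.8]
edge x 10 y -46 [ 27.3 191.7]
edge x 10 y 0 [ 36.6 178.4]
edge x -10 y 46 [ 52.9 168.3]
edge x -10 y -46 [ 35.  194.5]
edge x -10 y 0 [ 44.2 181. ]
[[230.81731935 220.90191364]]
```

View pics/p5.png

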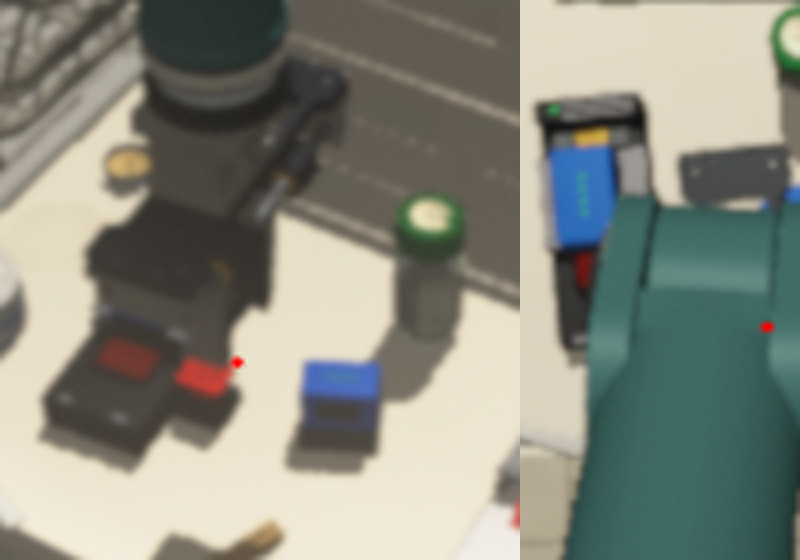

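The left crop shows the fingers near (150–225, 300–345), about 20 mm short of where the reported TCP (red dot, 237,362) puts them, with the opening at 42 mm. So the real tips stand about 20 mm above the reading. I'll press with the gripper turned 90°, so its body clears the pack.

```bash
python3 -c "
from h import *
print(bot.grip_depth)
plan(w(CO,CT,-.040,-.063,.05),CT-np.pi/2)"
```

```text
0.0187
t 10.12 tcp [0.4452 0.0195 0.1314] yaw -1.4692 tilt [-0.0014 -0.0007] F [ 0.2 -0.1 -0.2] w 0.0423 gf 0.0
  shift [0.0508 0.0558 0.0812] roll -0.033 q [-0.64  0.21  0.59  2.17 -0.16  0.81  0.15]
```

Emit:
servo_tool:
  commands:
    - [[0.025,0.028,0],0,-1]
    - [[0.051,0.056,0],0,-1]
    - [[0.051,0.056,0.03],0,-1]
    - [[0.051,0.056,0.06],0,-1]
    - [[0.051,0.056,0.08],0,-1]

```text
time_s: 10.75
tool_pos: [0.4953, 0.0761, 0.0501]
eef_rot: [-2.104, -2.331, 0.004]
wrist_force: [-0.5, 1.1, -0.7]
width: 0.0003
gripper_force: 0.0
```

Emit:
servo_tool:
  commands:
    - [[0,0,0.01],0,-1]
    - [[0,0,0.02],0,-1]
    - [[0,0,0.026],0,-1]
    - [[0,0,0.031],0,-1]
    - [[0,0,0.035],0,-1]

```text
time_s: 11.38
tool_pos: [0.4964, 0.0768, 0.0171]
eef_rot: [2.105, 2.332, 0.001]
wrist_force: [-0.2, -0.3, -0.4]
width: 0.0001
gripper_force: 0.0
```

Emit:
servo_tool:
  commands:
    - [[0,0,0.001],0,-1]
    - [[0,0,0.0015],0,-1]
    - [[0,0,0.002],0,-1]
    - [[0,0,0.0025],0,-1]
    - [[0,0,0.003],0,-1]

```text
time_s: 12.0
tool_pos: [0.4962, 0.0768, 0.0141]
eef_rot: [2.105, 2.332, 0.0]
wrist_force: [0.1, 0.0, -0.4]
width: 0.0008
gripper_force: 0.0
```

Emit:
servo_tool:
  commands:
    - [[0,0,0.001],0,-1]
    - [[0,0,0.002],0,-1]
    - [[0,0,0.003],0,-1]
    - [[0,0,0.0035],0,-1]
    - [[0,0,0.004],0,-1]

```text
time_s: 12.62
tool_pos: [0.4962, 0.0767, 0.0101]
eef_rot: [-2.105, -2.332, -0.0]
wrist_force: [-0.7, 0.2, 1.9]
width: 0.0005
gripper_force: 1.1
```

Emit:
servo_tool:
  commands:
    - [[0,0,0.001],0,-1]
    - [[0,0,0.0015],0,-1]
    - [[0,0,0.002],0,-1]
    - [[0,0,0.0025],0,-1]
    - [[0,0,0.003],0,-1]

```text
time_s: 13.25
tool_pos: [0.4962, 0.0768, 0.007]
eef_rot: [2.105, 2.332, 0.0]
wrist_force: [-0.3, -0.3, 0.9]
width: 0.0004
gripper_force: 0.5
```

Emit:
servo_tool:
  commands:
    - [[0,0,0.0005],0,-1]
    - [[0,0,0.001],0,-1]
    - [[0,0,0.0015],0,-1]
    - [[0,0,0.002],0,-1]
    - [[0,0,0.002],0,-1]

```text
time_s: 13.88
tool_pos: [0.4962, 0.0767, 0.0054]
eef_rot: [-2.105, -2.332, -0.0]
wrist_force: [-1.5, -1.0, 6.2]
width: -0.0001
gripper_force: 2.7
```

```bash
cat > pk.py <<'E'
from h import *
import sys
a=snap("top",sys.argv[1]+"t");b=snap("side",sys.argv[1]+"s")
for n,im,bx in(("top",a,(165,150,222,240)),("side",b,(165,120,235,205))):
    for c in("blue","red","gold"): print(n,c,[(int(k),p.round(1).tolist(),onplane(n,p,.095).round(4)[:2].tolist()) for k,p,m in comps(im,c,bx,5)])
for u in(183,187): print(u,(a[172:215,u,2].astype(int)-a[172:215,u,0]).tolist())
s=read_state();print(s["time_s"],s["tool_pos"].round(4),s["wrist_force"].round(2),s["gripper_force"],s["width"])
E
python3 pk.py k1
```

```text
top blue []
top red []
top gold []
side blue [(49, [194.8, 156.6], [0.5033, 0.147])]
side red []
side gold []
183 [28, 25, 22, 25, 27, 29, 34, 35, 36, 35, 35, 36, 34, 35, 34, 34, 34, 34, 33, 34, 33, 34, 33, 34, 34, 34, 34, 34, 34, 34, 34, 35, 34, 34, 33, 33, 33, 34, 33, 33, 34, 33, 33]
187 [30, 35, 35, 37, 37, 38, 37, 38, 37, 35, 34, 34, 34, 34, 34, 34, 34, 34, 32, 34, 34, 34, 34, 35, 34, 33, 34, 32, 33, 33, 32, 34, 34, 34, 33, 33, 32, 32, 33, 33, 32, 32, 33]
13.975 [0.4962 0.0767 0.0054] [-1.43  0.71  4.55] 2.659408785402775 0.0005739313633803848
```

Emit:
servo_tool:
  commands:
    - [[0,0,0.0005],0,-1]
    - [[0,0,0.0005],0,-1]
    - [[0,0,0.0005],0,-1]
    - [[0,0,0.0005],0,-1]
    - [[0,0,0.0005],0,-1]

```text
time_s: 14.6
tool_pos: [0.4962, 0.0767, 0.0052]
eef_rot: [-2.105, -2.332, -0.001]
wrist_force: [-2.4, -1.6, 9.0]
width: -0.0
gripper_force: 4.5
```

```bash
python3 pk.py k2 | tail -1
python3 - <<'E'
from h import *
for n in("side0","s1","s7","k1s","k2s"):
    q=cv2.imread(f"pics/{n}.png")[:,:,::-1].astype(int); d=q[...,2]-q[...,0]
    print(n,"u194",d[150:182,194].tolist()); print("  v168",d[168,182:210].tolist())
E
```

```text
14.7 [0.4962 0.0767 0.0052] [-1.93 -1.45  9.74] 4.4594493065960705 0.00047016841521324234
side0 u194 [-24, -6, 22, 56, 86, 100, 96, 75, 46, 24, 12, 3, 2, 7, 15, 19, 21, 19, 12, 1, -7, -10, -10, -15, -26, -42, -50, -54, -55, -56, -56, -51]
  v168 [-32, -33, -33, -32, -34, -31, -24, -17, -9, -4, -1, 6, 12, 15, 17, 20, 20, 22, 21, 22, 22, 22, 22, 19, 17, 13, 4, -1]
s1 u194 [-26, -6, 24, 61, 95, 113, 109, 86, 55, 32, 17, 6, 5, 11, 20, 25, 27, 24, 16, 3, -7, -9, -10, -15, -31, -47, -56, -60, -63, -63, -63, -57]
  v168 [-31, -31, -31, -32, -34, -32, -24, -16, -8, -5, 1, 9, 16, 21, 23, 25, 27, 28, 27, 29, 28, 29, 29, 27, 22, 16, 3, -7]
s7 u194 [-18, -4, 15, 29, 18, 8, 26, 44, 43, 30, 19, 8, 6, 10, 21, 27, 28, 24, 16, 5, -6, -8, -9, -14, -29, -47, -56, -59, -62, -64, -64, -58]
  v168 [-31, -31, -31, -32, -33, -32, -25, -16, -9, -5, 1, 9, 16, 21, 25, 26, 29, 29, 29, 30, 30, 31, 29, 28, 20, 7, -4, -9]
k1s u194 [-25, -5, 24, 61, 92, 112, 120, 120, 120, 116, 105, 80, 41, 11, -3, -8, -8, -8, -8, -8, -8, -9, -8, -9, -8, -8, -9, -10, -12, -13, -13, -14]
  v168 [-31, -31, -34, -32, -23, -16, -10, -8, -9, -7, -8, -9, -8, -7, -8, -8, -7, -8, -8, -7, -5, -4, -5, -7, -8, -8, -6, -7]
k2s u194 [-25, -5, 23, 60, 93, 113, 119, 120, 121, 119, 110, 88, 51, 15, -2, -6, -8, -7, -8, -9, -8, -7, -8, -7, -7, -8, -8, -11, -12, -13, -13, -13]
  v168 [-31, -31, -33, -33, -26, -17, -11, -9, -9, -7, -8, -8, -8, -7, -8, -7, -8, -8, -8, -7, -5, -5, -5, -7, -7, -9, -8, -8]
```

The blue top in the side view now reaches row 161, where it ended at row 157 before, so the pack has sprung forward. The pad contact gives the reading-to-tip offset: the tip is at 38 mm when the TCP reads 10.5 mm, about 27 mm. Raise, turn back and go over the pack.

Emit:
servo_tool:
  commands:
    - [[0,0,-0.03],0,-1]
    - [[0,0,-0.06],-1.7,-0.5]
    - [[0,0,-0.09],-3.4,0.3]
    - [[0,0,-0.115],-5.1,0.3]
    - [[0,0,-0.115],-6.8,0.3]

```text
time_s: 15.32
tool_pos: [0.4976, 0.0772, 0.1215]
eef_rot: [1.15, 2.92, 0.005]
wrist_force: [0.3, 0.0, -0.3]
width: 0.0385
gripper_force: 0.0
```

Emit:
servo_tool:
  commands:
    - [[0,0,0],-1.7,0.3]
    - [[0,0,0],-3.4,0.3]
    - [[0,0,0],-5.1,0.3]
    - [[0,0,0],-6.8,0.3]
    - [[0,0,0],-8.2,0.3]

```text
time_s: 15.95
tool_pos: [0.496, 0.0768, 0.1194]
eef_rot: [0.169, -3.137, -0.0]
wrist_force: [-0.4, 0.1, 1.0]
width: 0.0599
gripper_force: 0.0
```

```bash
python3 -c "
from h import *
plan(w(CO,CT,-.008,0,.09),CT)"; python3 pk.py k3 | grep side; python3 -c "
from h import *
q=cv2.imread('pics/k3s.png')[:,:,::-1].astype(int); d=q[...,2]-q[...,0]
for v in range(140,184,2): print(v,d[v,180:216].tolist())"
```

```text
t 15.95 tcp [0.496  0.0768 0.1194] yaw 0.1075 tilt [-0.0002  0.0001] F [-0.4  0.1  1. ] w 0.0599 gf 0.0
  shift [-0.0314  0.0618  0.0294] roll 0.024 q [-0.39  0.31  0.2   2.03 -0.08  0.81  1.54]
side blue [(210, [201.1, 156.2], [0.5127, 0.1339])]
side red [(81, [215.7, 184.4], [0.4502, 0.0471])]
side gold []
140 [-34, -33, -34, -33, -34, -34, -34, -34, -33, -31, -31, -32, -32, -34, -33, -29, -21, -14, -11, -9, -8, -6, -6, -8, -14, -24, -33, -34, -32, -31, -31, -30, -30, -30, -32, -32]
142 [-36, -36, -36, -36, -36, -36, -37, -36, -35, -34, -32, -32, -32, -32, -33, -35, -28, -18, -12, -9, -7, -7, -6, -7, -11, -20, -27, -32, -35, -36, -34, -33, -31, -32, -33, -32]
144 [-35, -34, -35, -36, -36, -37, -36, -37, -37, -36, -36, -35, -35, -33, -33, -35, -31, -22, -14, -10, -9, -6, -6, -7, -7, -8, -12, -12, -15, -17, -21, -25, -28, -32, -35, -34]
146 [-35, -34, -34, -35, -34, -36, -36, -37, -36, -36, -36, -37, -37, -36, -34, -35, -35, -27, -17, -11, -9, -7, -7, -7, -5, 6, 18, 23, 19, 13, 6, -1, -7, -9, -13, -16]
148 [-34, -34, -34, -34, -35, -34, -36, -36, -36, -36, -36, -36, -37, -37, -35, -3
[... 2133 characters left out ...]
7, -6, -7, -6, -6, -5, -4, -6, -6, -7]
176 [-30, -31, -33, -35, -31, -23, -15, -9, -9, -9, -9, -9, -9, -8, -8, -7, -9, -6, -5, -4, 0, 2, 1, -2, -5, -8, -9, -9, -9, -9, -7, -7, -8, -8, -8, -7]
178 [-31, -33, -35, -27, -19, -12, -9, -8, -9, -10, -9, -8, -8, -8, -9, -9, -10, -10, -9, -9, -9, -9, -9, -9, -8, -8, -8, -9, -9, -9, -8, -10, -19, -32, -39, -33]
180 [-35, -30, -22, -15, -11, -8, -10, -9, -10, -9, -10, -8, -9, -9, -10, -9, -9, -9, -9, -10, -9, -9, -9, -9, -9, -9, -9, -8, -10, -10, -16, -39, -79, -110, -116, -102]
182 [-28, -19, -12, -9, -9, -9, -10, -9, -10, -10, -8, -10, -9, -9, -10, -10, -10, -9, -10, -10, -10, -9, -10, -9, -9, -9, -8, -10, -11, -22, -53, -93, -117, -124, -127, -132]
```

Emit:
servo_tool:
  commands:
    - [[-0.015,0.031,0],0,0.3]
    - [[-0.03,0.062,0.0],0,0.3]
    - [[-0.03,0.062,0.005],0,0.3]
    - [[-0.03,0.062,0.02],0,0.3]
    - [[-0.03,0.062,0.035],0,0.3]

```text
time_s: 16.68
tool_pos: [0.5191, 0.1401, 0.0833]
eef_rot: [0.157, -3.137, 0.001]
wrist_force: [1.2, -0.1, 0.3]
width: 0.0598
gripper_force: 0.0
```

Emit:
servo_tool:
  commands:
    - [[0,0,0.01],0,0.3]
    - [[0,0,0.02],0,0.3]
    - [[0,0,0.03],0,0.3]
    - [[0,0,0.04],0,0.3]
    - [[0,0,0.045],0,0.3]

```text
time_s: 17.3
tool_pos: [0.5194, 0.1414, 0.0389]
eef_rot: [0.161, -3.137, 0.0]
wrist_force: [1.0, 0.6, 1.0]
width: 0.0597
gripper_force: 0.0
```

```bash
python3 -c "
from h import *
plan(w(CO,CT,-.0095,0,.03),CT)"
```

```text
t 17.3 tcp [0.5194 0.1414 0.0389] yaw 0.1024 tilt [-0.0006 -0.0002] F [1.  0.6 1. ] w 0.0597 gf 0.0
  shift [0.0003 0.0001 0.0089] roll -0.025 q [-0.45  0.49  0.16  1.99 -0.12  0.67  1.45]
```

Emit:
servo_tool:
  commands:
    - [[0,0,0.003],0,0.3]
    - [[0,0,0.006],0,0.3]
    - [[0,0,0.006],0,0.0]
    - [[0,0,0.006],0,-0.15]
    - [[0,0,0.006],0,-0.3]
  grip_force: 8

```text
time_s: 17.92
tool_pos: [0.5198, 0.1416, 0.0338]
eef_rot: [-0.161, 3.137, 0.0]
wrist_force: [-0.4, 0.4, 0.6]
width: 0.042
gripper_force: 8.0
```

Emit:
servo_tool:
  commands:
    - [[0,0,0],0,-0.5]
    - [[0,0,0],0,-0.5]
    - [[0,0,0],0,-0.5]
    - [[0,0,0],0,-0.5]
    - [[0,0,0],0,-0.5]
  grip_force: 25

```text
time_s: 18.55
tool_pos: [0.5199, 0.1416, 0.0338]
eef_rot: [-0.161, 3.137, 0.0]
wrist_force: [-0.7, -0.0, 4.1]
width: 0.0419
gripper_force: 25.0
```

```bash
python3 -c "
from h import *
plan(w(CO,CT,-.08,0,.033),CT)"
```

```text
t 18.55 tcp [0.5199 0.1416 0.0338] yaw 0.1024 tilt [0.0004 0.0002] F [-0.7 -0.   4.1] w 0.0419 gf 25.0
  shift [ 0.0712 -0.0002  0.0008] roll -0.024 q [-0.45  0.5   0.15  1.99 -0.12  0.66  1.45]
```

Emit:
servo_tool:
  commands:
    - [[0.004,0,0],0,-0.5]
    - [[0.009,0,-0.0005],0,-0.5]
    - [[0.014,0,-0.0005],0,-0.5]
    - [[0.019,0,-0.0005],0,-0.5]
    - [[0.024,0,-0.0005],0,-0.5]

```text
time_s: 19.18
tool_pos: [0.4952, 0.1389, 0.0339]
eef_rot: [0.161, -3.137, 0.0]
wrist_force: [1.4, -0.0, -0.7]
width: 0.0419
gripper_force: 25.0
```

Emit:
servo_tool:
  commands:
    - [[0.008,0,0],0,-0.5]
    - [[0.018,0,0],0,-0.5]
    - [[0.028,0,0],0,-0.5]
    - [[0.038,0,0],0,-0.5]
    - [[0.048,0,0],0,-0.5]

```text
time_s: 19.8
tool_pos: [0.4472, 0.134, 0.0341]
eef_rot: [0.161, -3.137, 0.0]
wrist_force: [0.2, -0.6, -1.7]
width: 0.0419
gripper_force: 25.0
```

```bash
python3 -c "
from h import *
plan(w(MO,MT,-.07,0,.12),MT)"; python3 pk.py k4
```

```text
t 19.8 tcp [0.4472 0.134  0.0341] yaw 0.1025 tilt [-0.0003 -0.    ] F [ 0.2 -0.6 -1.7] w 0.0419 gf 25.0
  shift [ 0.0117 -0.2964 -0.0859] roll 0.702 q [-0.49  0.4   0.15  2.16 -0.11  0.58  1.41]
top blue []
top red [(70, [209.1, 201.8], [0.4972, 0.0793]), (8, [194.9, 203.6], [0.4925, 0.1172])]
top gold [(63, [188.1, 180.8], [0.5539, 0.136])]
side blue [(83, [185.3, 171.7], [0.4471, 0.1358]), (39, [182.5, 177.9], [0.4267, 0.1293])]
side red [(11, [201.9, 179.4], [0.4468, 0.0854]), (85, [215.6, 183.3], [0.4531, 0.0494])]
side gold []
183 [-1, -3, -4, -4, -4, -6, -26, -44, -44, -42, -42, -32, -15, -4, -3, -3, -3, -4, -4, -5, -5, -6, -7, -5, -4, -3, -2, -3, -3, -3, -4, -4, -4, -4, -7, -9, -11, -14, -17, -18, -18, -20, -21]
187 [-1, -2, -2, -4, -7, -39, -98, -135, -142, -142, -139, -126, -77, -13, -5, -4, -5, -5, -4, -5, -5, -4, -5, -2, -2, -4, -4, -2, -2, -2, -4, -6, -8, -3, -2, -4, -2, -1, -2, -1, -3, -2, -2]
19.9 [0.4459 0.1339 0.0339] [-0.78  0.4  -0.9 ] 24.996095895767212 0.04160656652756236
```

Emit:
servo_tool:
  commands:
    - [[0,0,-0.03],0,-0.5]
    - [[0,0,-0.06],0,-0.5]
    - [[0,0,-0.08],0,-0.5]
    - [[0.002,-0.04,-0.08],0.1,-0.5]
    - [[0.005,-0.09,-0.08],0.3,-0.5]

```text
time_s: 20.52
tool_pos: [0.4526, 0.044, 0.1144]
eef_rot: [-0.115, 3.139, 0.001]
wrist_force: [0.6, 0.2, -2.1]
width: 0.0418
gripper_force: 25.0
```

Emit:
servo_tool:
  commands:
    - [[0.003,-0.05,0],0.1,-0.5]
    - [[0.006,-0.1,0],0.2,-0.5]
    - [[0.008,-0.15,0],0.3,-0.5]
    - [[0.01,-0.19,0],0.4,-0.5]
    - [[0.012,-0.206,0],0.4,-0.5]

```text
time_s: 21.15
tool_pos: [0.4545, -0.165, 0.114]
eef_rot: [0.04, -3.141, 0.001]
wrist_force: [0.4, 0.5, -2.2]
width: 0.0421
gripper_force: 25.0
```

```bash
python3 -c "
from h import *
plan(w(MO,MT,-.075,0,.08),MT)
a=snap('top','m1t');b=snap('side','m1s')
for n,im,bx in(('top',a,(262,150,345,250)),('side',b,(255,130,345,260))):
    for c in('blue','red','gold'): print(n,c,[(int(k),p.round(2).tolist()) for k,p,m in comps(im,c,bx,5)])
"
```

```text
t 21.15 tcp [ 0.4545 -0.165   0.114 ] yaw 0.0253 tilt [-0.0001 -0.0009] F [ 0.4  0.5 -2.2] w 0.0421 gf 25.0
  shift [-0.0064  0.0027  0.034 ] roll -0.036 q [-0.02  0.29  0.35  2.09 -0.14  0.78  2.01]
top blue []
top red [(13, [293.77, 200.46]), (31, [277.81, 239.71])]
top gold [(30, [295.9, 176.03]), (8, [290.88, 221.88])]
side blue [(28, [256.5, 185.0]), (184, [298.25, 193.04]), (46, [294.96, 202.11])]
side red [(9, [305.67, 221.56]), (95, [321.74, 226.31]), (18, [259.0, 247.72])]
side gold [(9, [314.89, 199.67])]
```

Emit:
servo_tool:
  commands:
    - [[-0.003,0.0027,0],-0.03,-0.5]
    - [[-0.0064,0.0027,0.02],-0.03,-0.5]
    - [[-0.0064,0.0027,0.04],-0.03,-0.5]
    - [[-0.0064,0.0027,0.06],-0.03,-0.5]
    - [[-0.0064,0.0027,0.067],-0.03,-0.5]

```text
time_s: 21.88
tool_pos: [0.4609, -0.1575, 0.0461]
eef_rot: [0.055, -3.139, -0.002]
wrist_force: [0.2, 0.0, -2.8]
width: 0.0422
gripper_force: 25.0
```

Emit:
servo_tool:
  commands:
    - [[0,0,0.001],0,-0.5]
    - [[0,0,0.002],0,-0.5]
    - [[0,0,0.003],0,-0.5]
    - [[0,0,0.004],0,-0.5]
    - [[0,0,0.004],0,-0.5]

```text
time_s: 22.5
tool_pos: [0.4614, -0.1594, 0.0433]
eef_rot: [-0.05, 3.141, -0.0]
wrist_force: [-0.0, 0.6, -2.3]
width: 0.0423
gripper_force: 25.0
```

```bash
cat > mx.py <<'E'
from h import *
import sys
s=read_state();print("loc",loc(MO,MT,s["tool_pos"]).round(4),s["tool_pos"].round(4),s["wrist_force"].round(1))
plan(w(MO,MT,float(sys.argv[2]),0,.0415),MT)
a=snap("top",sys.argv[1]+"t");b=snap("side",sys.argv[1]+"s")
for n,im,bx in(("top",a,(262,150,345,250)),("side",b,(255,130,345,260))):
    for c in("blue","red"): print(n,c,[(int(k),p.round(2).tolist()) for k,p,m in comps(im,c,bx,5)])
E
python3 mx.py m2 -.03; python3 -c "
from h import *
b=cv2.imread('pics/m2s.png')
cv2.imwrite('pics/p6.png',cv2.resize(b[160:260,260:345],None,fx=6,fy=6,interpolation=cv2.INTER_CUBIC))"
```

```text
loc [-0.0743  0.0028] [ 0.4614 -0.1594  0.0433] [-0.   0.6 -2.3]
t 22.5 tcp [ 0.4614 -0.1594  0.0433] yaw 0.0321 tilt [ 0.0005 -0.0001] F [-0.   0.6 -2.3] w 0.0423 gf 25.0
  shift [-0.0443 -0.0029  0.0018] roll 0.03 q [ 0.01  0.42  0.31  2.12 -0.21  0.63  2.07]
top blue []
top red [(7, [277.29, 239.43])]
side blue [(157, [294.6, 210.89]), (40, [290.25, 218.52])]
side red [(100, [321.78, 226.82])]
```

View pics/p6.png

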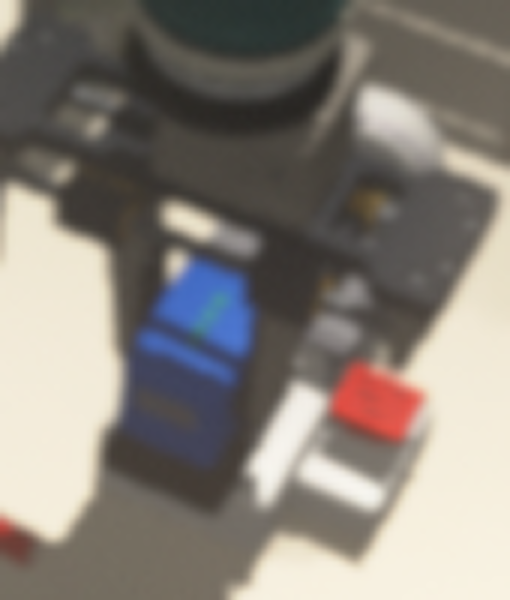

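View used (10/10): the pack is held over the mixer's apron, with the foot's rear corners at crop (107,455) and (213,508). It sits slightly left, so I'll correct y by about −3 mm.

```bash
python3 -c "
from h import *
for uv in((277.8,235.8),(295.5,244.7)):
    for z in(.033,.038): print(uv,z,loc(MO,MT,onplane('side',uv,z)).round(4))
im=cv2.imread('pics/m2s.png').astype(int)
# front lower edge of foot vs apron
print(proj('side',np.array([w(MO,MT,-.109,y,.0375) for y in(.026,-.026)])))
o=cv2.imread('pics/side0.png').astype(int)
print('tooth/pad ref', [ (int(k),p.round(2).tolist()) for k,p,m in comps(cv2.imread('pics/side0.png')[:,:,::-1].copy(),'red',(290,205,345,260),5)])
"
```

```text
(277.8, 235.8) 0.033 [-0.1022  0.0261]
(277.8, 235.8) 0.038 [-0.1055  0.0247]
(295.5, 244.7) 0.033 [-0.105  -0.0217]
(295.5, 244.7) 0.038 [-0.1083 -0.0229]
[[276.61454048 236.75337454]
 [296.57132285 245.57917971]]
tooth/pad ref [(67, [300.4, 219.91]), (87, [321.87, 226.36])]
```

Emit:
servo_tool:
  commands:
    - [[0,-0.0015,0],0.03,-0.5]
    - [[0,-0.003,0],0.03,-0.5]
    - [[0,-0.003,0.0005],0.03,-0.5]
    - [[0,-0.003,0.001],0.03,-0.5]
    - [[0,-0.003,0.0015],0.03,-0.5]

```text
time_s: 23.22
tool_pos: [0.4612, -0.1625, 0.0418]
eef_rot: [0.045, -3.141, -0.0]
wrist_force: [-3.2, -0.0, 5.4]
width: 0.0419
gripper_force: 25.0
```

Emit:
servo_tool:
  commands:
    - [[-0.005,0,-0.0005],0,-0.5]
    - [[-0.01,0,-0.0005],0,-0.5]
    - [[-0.015,0,-0.0005],0,-0.5]
    - [[-0.02,0,-0.0005],0,-0.5]
    - [[-0.025,0,-0.0005],0,-0.5]

```text
time_s: 23.85
tool_pos: [0.4867, -0.1615, 0.042]
eef_rot: [0.046, -3.141, -0.0]
wrist_force: [-0.1, -0.5, -1.7]
width: 0.0418
gripper_force: 25.0
```

Emit:
servo_tool:
  commands:
    - [[-0.003,0,0],0,-0.5]
    - [[-0.006,0,0],0,-0.5]
    - [[-0.009,0,0],0,-0.5]
    - [[-0.012,0,0],0,-0.5]
    - [[-0.015,0,0],0,-0.5]

```text
time_s: 24.48
tool_pos: [0.5015, -0.1612, 0.0421]
eef_rot: [-0.046, 3.141, 0.0]
wrist_force: [0.2, -1.0, -1.5]
width: 0.0419
gripper_force: 25.0
```

Emit:
servo_tool:
  commands:
    - [[-0.003,0,0],0,-0.5]
    - [[-0.006,0,0],0,-0.5]
    - [[-0.009,0,0],0,-0.5]
    - [[-0.012,0,0],0,-0.5]
    - [[-0.015,0,0],0,-0.5]

```text
time_s: 25.1
tool_pos: [0.5165, -0.1607, 0.0421]
eef_rot: [-0.046, 3.141, 0.0]
wrist_force: [-0.9, -0.1, -0.8]
width: 0.0419
gripper_force: 25.0
```

```bash
python3 mx.py m3 .0045
```

```text
loc [-0.0193 -0.0002] [ 0.5165 -0.1607  0.0421] [-0.9 -0.1 -0.8]
t 25.1 tcp [ 0.5165 -0.1607  0.0421] yaw 0.0291 tilt [0. 0.] F [-0.9 -0.1 -0.8] w 0.0419 gf 25.0
  shift [-0.0238  0.0002  0.0006] roll 0.001 q [-0.    0.5   0.3   1.99 -0.23  0.69  2.04]
top blue []
top red []
side blue [(28, [256.5, 185.0]), (169, [306.08, 195.08]), (47, [302.17, 203.15])]
side red [(95, [321.62, 227.4]), (21, [260.33, 247.9])]
```

Emit:
servo_tool:
  commands:
    - [[-0.002,0,0],0,-0.5]
    - [[-0.004,0,0],0,-0.5]
    - [[-0.006,0,0],0,-0.5]
    - [[-0.008,0,0],0,-0.5]
    - [[-0.01,0,0],0,-0.5]

```text
time_s: 25.82
tool_pos: [0.5264, -0.1605, 0.0421]
eef_rot: [-0.046, 3.141, -0.0]
wrist_force: [-1.2, 1.0, -1.6]
width: 0.042
gripper_force: 25.0
```

Emit:
servo_tool:
  commands:
    - [[-0.0015,0,0],0,-0.5]
    - [[-0.003,0,0],0,-0.5]
    - [[-0.0045,0,0],0,-0.5]
    - [[-0.006,0,0],0,-0.5]
    - [[-0.007,0,0],0,-0.5]

```text
time_s: 26.45
tool_pos: [0.5321, -0.1602, 0.0419]
eef_rot: [0.045, -3.139, -0.001]
wrist_force: [-4.9, 0.1, 2.8]
width: 0.0419
gripper_force: 25.0
```

Emit:
servo_tool:
  commands:
    - [[-0.001,0,0],0,-0.5]
    - [[-0.002,0,0],0,-0.5]
    - [[-0.003,0,0],0,-0.5]
    - [[-0.004,0,0],0,-0.5]
    - [[-0.004,0,0],0,-0.5]

```text
time_s: 27.08
tool_pos: [0.536, -0.1601, 0.0419]
eef_rot: [0.045, -3.139, -0.001]
wrist_force: [-6.0, 0.1, 2.7]
width: 0.0417
gripper_force: 25.0
```

```bash
python3 mx.py m4 .0045
```

```text
loc [ 0.0002 -0.0001] [ 0.536  -0.1601  0.0419] [-6.   0.1  2.7]
t 27.07 tcp [ 0.536  -0.1601  0.0419] yaw 0.0289 tilt [-0.0024  0.0005] F [-6.   0.1  2.7] w 0.0417 gf 25.0
  shift [-0.0043  0.0001  0.0004] roll -0.001 q [-0.01  0.52  0.3   1.95 -0.23  0.71  2.03]
top blue []
top red []
side blue [(28, [256.5, 185.0]), (197, [308.52, 191.84])]
side red [(47, [323.3, 226.13]), (25, [258.76, 247.32])]
```

Emit:
servo_tool:
  commands:
    - [[-0.001,0,0],0,-0.5]
    - [[-0.002,0,0],0,-0.5]
    - [[-0.003,0,0],0,-0.5]
    - [[-0.004,0,0],0,-0.5]
    - [[-0.004,0,0],0,-0.5]

```text
time_s: 27.8
tool_pos: [0.5393, -0.1601, 0.042]
eef_rot: [0.045, -3.138, -0.001]
wrist_force: [-8.1, 0.2, 3.9]
width: 0.0418
gripper_force: 25.0
```

```bash
python3 mx.py m5 .0045; python3 -c "
from h import *
for n in('side0','m3s','m4s','m5s'):
    q=cv2.imread(f'pics/{n}.png')[:,:,::-1].astype(int);d=q[...,0]-q[...,1]
    for u in(319,322,325): print(n,u,d[216:238,u].tolist())"
```

```text
loc [ 0.0035 -0.0002] [ 0.5393 -0.1601  0.042 ] [-8.1  0.2  3.9]
t 27.8 tcp [ 0.5393 -0.1601  0.042 ] yaw 0.0287 tilt [-0.0037  0.0008] F [-8.1  0.2  3.9] w 0.0418 gf 25.0
  shift [-0.001   0.0002  0.0005] roll -0.003 q [-0.01  0.53  0.3   1.94 -0.23  0.71  2.03]
top blue []
top red []
side blue [(28, [256.5, 185.0]), (199, [309.48, 190.77])]
side red [(26, [324.85, 226.38]), (23, [258.91, 247.39])]
side0 319 [6, 5, 12, 36, 77, 105, 117, 125, 125, 123, 123, 122, 126, 108, 69, 38, 20, 10, 7, 6, 6, 5]
side0 322 [7, 7, 9, 16, 37, 69, 94, 107, 117, 112, 114, 118, 118, 127, 118, 80, 41, 20, 10, 6, 6, 6]
side0 325 [11, 9, 9, 8, 10, 24, 61, 103, 120, 123, 121, 118, 125, 128, 130, 122, 83, 36, 12, 7, 6, 6]
m3s 319 [6, 6, 7, 14, 43, 93, 131, 142, 142, 136, 137, 136, 137, 141, 127, 82, 40, 18, 9, 7, 6, 5]
m3s 322 [6, 7, 8, 10, 18, 38, 70, 105, 118, 127, 129, 129, 131, 128, 133, 130, 94, 46, 18, 8, 6, 7]
m3s 325 [9, 8, 7, 7, 7, 9, 17, 49, 97, 127, 135, 136, 136, 137, 136, 142, 138, 97, 44, 15, 7, 6]
m4s 319 [6, 6, 7, 15, 43, 89, 119, 120, 105, 72, 47, 42, 42, 46, 48, 43, 30, 17, 9, 6, 7, 6]
m4s 322 [6, 6, 9, 10, 16, 37, 68, 102, 117, 123, 114, 106, 100, 75, 55, 50, 44, 31, 16, 8, 7, 6]
m4s 325 [8, 9, 8, 7, 8, 10, 21, 62, 108, 131, 136, 135, 134, 130, 104, 69, 51, 39, 23, 10, 7, 6]
m5s 319 [6, 5, 7, 15, 43, 87, 105, 79, 50, 40, 39, 39, 40, 47, 51, 47, 32, 17, 8, 6, 5, 5]
m5s 322 [6, 7, 9, 10, 17, 37, 67, 93, 89, 83, 87, 78, 65, 52, 61, 73, 63, 37, 15, 8, 6, 7]
m5s 325 [9, 8, 7, 8, 8, 10, 20, 62, 108, 131, 135, 127, 102, 71, 61, 85, 100, 70, 28, 12, 7, 6]
```

Emit:
servo_tool:
  commands:
    - [[-0.001,0,0],0,-0.5]
    - [[-0.002,0,0],0,-0.5]
    - [[-0.003,0,0],0,-0.5]
    - [[-0.003,0,0],0,-0.5]
    - [[-0.003,0,0],0,-0.5]

```text
time_s: 28.52
tool_pos: [0.5418, -0.1599, 0.042]
eef_rot: [0.045, -3.137, -0.002]
wrist_force: [-8.4, -0.1, 6.0]
width: 0.0419
gripper_force: 25.0
```

```bash
python3 mx.py m6 .0045; python3 -c "
from h import *
for n in('m5s','m6s'):
    q=cv2.imread(f'pics/{n}.png')[:,:,::-1].astype(int);d=q[...,0]-q[...,1]
    for u in(319,322,325): print(n,u,d[216:238,u].tolist())"
```

```text
loc [ 0.006  -0.0001] [ 0.5418 -0.1599  0.042 ] [-8.4 -0.1  6. ]
t 28.52 tcp [ 0.5418 -0.1599  0.042 ] yaw 0.0286 tilt [-0.0045  0.0011] F [-8.4 -0.1  6. ] w 0.0419 gf 25.0
  shift [0.0015 0.0001 0.0006] roll -0.004 q [-0.01  0.53  0.3   1.93 -0.23  0.72  2.03]
top blue []
top red []
side blue [(28, [256.5, 185.0]), (158, [310.51, 188.2]), (44, [307.09, 196.0])]
side red [(19, [325.32, 226.05]), (20, [322.95, 230.75]), (24, [258.75, 247.38])]
m5s 319 [6, 5, 7, 15, 43, 87, 105, 79, 50, 40, 39, 39, 40, 47, 51, 47, 32, 17, 8, 6, 5, 5]
m5s 322 [6, 7, 9, 10, 17, 37, 67, 93, 89, 83, 87, 78, 65, 52, 61, 73, 63, 37, 15, 8, 6, 7]
m5s 325 [9, 8, 7, 8, 8, 10, 20, 62, 108, 131, 135, 127, 102, 71, 61, 85, 100, 70, 28, 12, 7, 6]
m6s 319 [6, 6, 7, 14, 42, 83, 100, 74, 48, 40, 40, 41, 46, 63, 74, 60, 35, 17, 9, 7, 5, 6]
m6s 322 [6, 6, 8, 10, 17, 37, 66, 91, 86, 71, 63, 50, 55, 93, 131, 127, 84, 39, 16, 8, 6, 6]
m6s 325 [8, 9, 7, 7, 8, 10, 20, 60, 106, 126, 128, 115, 77, 58, 91, 125, 122, 77, 30, 11, 6, 6]
```

Emit:
servo_tool:
  commands:
    - [[-0.001,0,-0.0005],0,-0.5]
    - [[-0.002,0,-0.0005],0,-0.5]
    - [[-0.003,0,-0.0005],0,-0.5]
    - [[-0.003,0,-0.0005],0,-0.5]
    - [[-0.003,0,-0.0005],0,-0.5]

```text
time_s: 29.25
tool_pos: [0.5445, -0.1598, 0.042]
eef_rot: [0.045, -3.136, -0.002]
wrist_force: [-7.9, -0.4, 4.0]
width: 0.0416
gripper_force: 25.0
```

```bash
python3 mx.py m7 .0045|grep -v top; python3 -c "
from h import *
for n in('m6s','m7s'):
    q=cv2.imread(f'pics/{n}.png')[:,:,::-1].astype(int);d=q[...,0]-q[...,1]
    for u in(319,322,325): print(n,u,d[216:238,u].tolist())"
```

```text
loc [ 0.0087 -0.0001] [ 0.5445 -0.1598  0.042 ] [-7.9 -0.4  4. ]
t 29.25 tcp [ 0.5445 -0.1598  0.042 ] yaw 0.0286 tilt [-0.0053  0.001 ] F [-7.9 -0.4  4. ] w 0.0416 gf 25.0
  shift [0.0042 0.0001 0.0006] roll -0.004 q [-0.01  0.53  0.3   1.92 -0.23  0.72  2.03]
side blue [(151, [311.08, 187.59]), (28, [256.5, 185.0]), (44, [307.23, 195.09])]
side red [(12, [325.83, 226.17]), (7, [323.71, 230.43]), (22, [258.95, 247.59])]
m6s 319 [6, 6, 7, 14, 42, 83, 100, 74, 48, 40, 40, 41, 46, 63, 74, 60, 35, 17, 9, 7, 5, 6]
m6s 322 [6, 6, 8, 10, 17, 37, 66, 91, 86, 71, 63, 50, 55, 93, 131, 127, 84, 39, 16, 8, 6, 6]
m6s 325 [8, 9, 7, 7, 8, 10, 20, 60, 106, 126, 128, 115, 77, 58, 91, 125, 122, 77, 30, 11, 6, 6]
m7s 319 [6, 6, 6, 9, 17, 31, 38, 38, 39, 37, 38, 38, 39, 45, 48, 44, 30, 16, 9, 7, 6, 5]
m7s 322 [6, 6, 8, 10, 13, 23, 37, 47, 56, 55, 47, 43, 49, 70, 85, 71, 48, 29, 16, 9, 6, 7]
m7s 325 [8, 8, 7, 7, 7, 10, 20, 59, 101, 111, 102, 79, 55, 62, 89, 99, 75, 44, 23, 11, 7, 6]
```

Emit:
servo_tool:
  commands:
    - [[-0.001,0,0],0,-0.5]
    - [[-0.002,0,0],0,-0.5]
    - [[-0.0025,0,0],0,-0.5]
    - [[-0.0025,0,0],0,-0.5]
    - [[-0.0025,0,0],0,-0.5]

```text
time_s: 29.98
tool_pos: [0.5467, -0.1598, 0.0421]
eef_rot: [0.045, -3.135, -0.002]
wrist_force: [-8.5, 0.3, 4.1]
width: 0.0419
gripper_force: 25.0
```

```bash
python3 mx.py m8 .0045|grep -v top; python3 -c "
from h import *
for n in('m7s','m8s'):
    q=cv2.imread(f'pics/{n}.png')[:,:,::-1].astype(int);d=q[...,0]-q[...,1]
    for u in(319,322,325,328): print(n,u,d[216:238,u].tolist())"
```

```text
loc [ 0.0109 -0.0001] [ 0.5467 -0.1598  0.0421] [-8.5  0.3  4.1]
t 29.98 tcp [ 0.5467 -0.1598  0.0421] yaw 0.0285 tilt [-0.0058  0.0011] F [-8.5  0.3  4.1] w 0.0419 gf 25.0
  shift [0.0064 0.0001 0.0006] roll -0.005 q [-0.01  0.54  0.3   1.92 -0.23  0.73  2.03]
side blue [(154, [311.4, 187.08]), (28, [256.5, 185.0]), (43, [308.09, 194.72])]
side red [(12, [324.17, 227.75]), (22, [258.95, 247.59])]
m7s 319 [6, 6, 6, 9, 17, 31, 38, 38, 39, 37, 38, 38, 39, 45, 48, 44, 30, 16, 9, 7, 6, 5]
m7s 322 [6, 6, 8, 10, 13, 23, 37, 47, 56, 55, 47, 43, 49, 70, 85, 71, 48, 29, 16, 9, 6, 7]
m7s 325 [8, 8, 7, 7, 7, 10, 20, 59, 101, 111, 102, 79, 55, 62, 89, 99, 75, 44, 23, 11, 7, 6]
m7s 328 [7, 7, 7, 7, 7, 7, 8, 15, 42, 91, 125, 128, 94, 50, 30, 25, 18, 11, 9, 8, 8, 9]
m8s 319 [6, 6, 8, 13, 24, 34, 39, 41, 40, 40, 39, 41, 46, 49, 47, 37, 22, 12, 7, 7, 5, 7]
m8s 322 [7, 8, 9, 10, 16, 24, 31, 38, 41, 45, 72, 89, 75, 55, 50, 47, 35, 22, 11, 7, 7, 7]
m8s 325 [9, 8, 7, 7, 9, 19, 57, 100, 99, 68, 64, 94, 115, 99, 67, 49, 40, 25, 12, 7, 8, 6]
m8s 328 [7, 7, 7, 7, 7, 8, 16, 43, 91, 104, 78, 50, 38, 34, 25, 18, 13, 10, 7, 8, 9, 9]
```

The pad's top edge is back at its free height: at u=325 the profile reads 57,100, against 61,103 at the start. The mixer's catch has clicked up. Ease back, let go and rise.

Emit:
servo_tool:
  commands:
    - [[0.001,0,0],0,-0.5]
    - [[0.002,0,0],0,-0.5]
    - [[0.003,0,0],0,-0.5]
    - [[0.003,0,0],0,0.0]
    - [[0.003,0,0],0,0.3]

```text
time_s: 30.7
tool_pos: [0.5488, -0.1599, 0.0434]
eef_rot: [-0.046, 3.138, -0.001]
wrist_force: [0.1, 0.3, 0.5]
width: 0.0537
gripper_force: 0.0
```

Emit:
servo_tool:
  commands:
    - [[0,0,0],0,0.3]
    - [[0,0,0],0,0.3]
    - [[0,0,0],0,0.3]
    - [[0,0,-0.02],0,0.3]
    - [[0,0,-0.05],0,0.3]

```text
time_s: 31.32
tool_pos: [0.546, -0.1597, 0.0923]
eef_rot: [0.046, -3.139, -0.0]
wrist_force: [-0.7, 0.4, 1.0]
width: 0.0597
gripper_force: 0.0
```

Emit:
servo_tool:
  commands:
    - [[0,0,-0.05],0,0.3]
    - [[0,0.05,-0.06],0,0.3]
    - [[0,0.1,-0.06],0,0.3]
    - [[0,0.15,-0.06],0,0.3]
    - [[0,0.2,-0.06],0,0.3]

```text
time_s: 31.95
tool_pos: [0.5409, 0.0416, 0.1529]
eef_rot: [-0.045, 3.14, 0.0]
wrist_force: [0.7, -0.4, 0.2]
width: 0.0594
gripper_force: 0.0
```

```bash
python3 mx.py e1 .0045; python3 -c "
from h import *
for n in('side0','e1s'):
    q=cv2.imread(f'pics/{n}.png')[:,:,::-1].astype(int);d=q[...,0]-q[...,1]
    for u in(319,322,325): print(n,u,d[216:238,u].tolist())
a=cv2.imread('pics/e1t.png')[:,:,::-1].copy()
for k,p,m in comps(a,'blue',(275,140,330,235),20): print(k,p,loc(MO,MT,onplane('top',p,.103)),loc(CO,CT,onplane('top',(185.73,188.44),.095)),cv2.minAreaRect(np.argwhere(m)[:,::-1].astype(np.float32)))
for n in('top0','e1t'):
    print(n,[ (int(k),p.round(1)) for k,p,m in comps(cv2.imread(f'pics/{n}.png')[:,:,::-1].copy(),'red',(160,140,340,235),5)])
"
```

```text
loc [0.011  0.2014] [0.5409 0.0416 0.1529] [ 0.7 -0.4  0.2]
t 31.95 tcp [0.5409 0.0416 0.1529] yaw 0.0288 tilt [0.0008 0.0002] F [ 0.7 -0.4  0.2] w 0.0594 gf 0.0
  shift [ 0.0065 -0.2014  0.1113] roll -0.002 q [-0.37  0.33  0.29  1.92 -0.12  0.91  1.57]
top blue [(335, [298.17, 183.87])]
top red [(94, [316.48, 200.03]), (31, [277.94, 239.81])]
side blue [(284, [310.56, 191.0]), (28, [256.5, 185.0])]
side red [(88, [321.77, 226.36]), (19, [259.16, 247.74])]
side0 319 [6, 5, 12, 36, 77, 105, 117, 125, 125, 123, 123, 122, 126, 108, 69, 38, 20, 10, 7, 6, 6, 5]
side0 322 [7, 7, 9, 16, 37, 69, 94, 107, 117, 112, 114, 118, 118, 127, 118, 80, 41, 20, 10, 6, 6, 6]
side0 325 [11, 9, 9, 8, 10, 24, 61, 103, 120, 123, 121, 118, 125, 128, 130, 122, 83, 36, 12, 7, 6, 6]
e1s 319 [6, 7, 13, 38, 82, 118, 134, 137, 132, 130, 131, 131, 133, 118, 77, 43, 22, 12, 8, 7, 7, 7]
e1s 322 [6, 7, 9, 16, 41, 77, 106, 119, 125, 119, 116, 121, 115, 123, 122, 89, 48, 23, 13, 7, 7, 7]
e1s 325 [8, 8, 8, 8, 10, 19, 57, 102, 124, 129, 129, 130, 129, 129, 133, 129, 90, 42, 15, 8, 8, 7]
335 [298.17313433 183.87164179] [0.00732334 0.00178716] [ 0.00463494 -0.00095717] ((298.5, 183.5), (23.0, 15.0), 90.0)
top0 [(93, array([316.5, 200.1])), (106, array([209.7, 203.2])), (59, array([297. , 201.9]))]
e1t [(94, array([316.5, 200. ]))]
```

```bash
python3 -c "
from h import *
for n in('side0','k3s','m8s','e1s'):
    im=cv2.imread(f'pics/{n}.png')[:,:,::-1].copy(); print(n,[(int(k),p.round(2)) for k,p,m in comps(im,'red',(195,165,235,205),5)])
q=cv2.imread('pics/e1t.png')[:,:,::-1].astype(int); d=q[...,0]-q[...,1]
for v in range(196,210,2): print(v,d[v,284:312].tolist())
s=read_state(); print(s['time_s'],s['wrist_force'])
"
```

```text
side0 [(78, array([215.64, 183.03]))]
k3s [(81, array([215.68, 184.38]))]
m8s [(65, array([198.57, 179.17])), (87, array([215.44, 183.11]))]
e1s [(64, array([198.48, 179.17])), (82, array([215.6 , 183.09]))]
196 [5, 4, 5, 4, 5, 4, 2, -3, -18, -23, -22, -18, -18, -18, -18, -18, -17, -19, -16, -16, -11, -3, 1, 4, 5, 5, 12, 45]
198 [4, 4, 4, 3, 4, 5, 10, 27, 48, 53, 54, 54, 54, 54, 58, 58, 59, 58, 51, 31, 11, 4, 3, 3, 4, 12, 44, 94]
200 [4, 4, 3, 3, 4, 6, 19, 53, 86, 95, 97, 93, 96, 95, 95, 95, 95, 96, 81, 48, 18, 6, 3, 4, 6, 25, 80, 133]
202 [4, 4, 5, 5, 4, 6, 9, 31, 77, 93, 96, 95, 95, 95, 98, 94, 94, 93, 86, 53, 19, 6, 5, 4, 5, 9, 29, 79]
204 [5, 5, 4, 5, 4, 5, 7, 26, 71, 87, 88, 89, 88, 90, 89, 89, 86, 83, 77, 51, 18, 5, 4, 5, 4, 5, 6, 20]
206 [6, 5, 5, 4, 4, 5, 6, 16, 29, 30, 29, 28, 29, 29, 29, 28, 26, 22, 20, 14, 6, 5, 4, 4, 4, 5, 5, 5]
208 [4, 5, 5, 4, 5, 4, 5, 5, 4, 4, 4, 4, 3, 4, 3, 4, 4, 5, 5, 3, 4, 4, 4, 3, 5, 5, 4, 4]
32.05 [ 0.12719212  0.69911381 -0.07155804]
```

Both catches are up, the mixer's tooth shows behind the pack, and the arm is clear. Handing in.

```bash
python3 -c "
from h import *
print(workorder.sign_off())"
```

```text
the job is handed in; nothing more can be done
None
```

I took the pack out of the charger and slid it into the mixer until its catch came up behind it, with both catches up in the last images, then let go and handed in at about 32 s; no verdict came back, and I did not re-measure the jar, pot and tin.

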